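# Mount a rail carrier on the optical rail and clamp it

### The job

The aluminium rail carrier is parked on its end on the bench. Turn it upright, set it down on the bench and let go, then take it again and slide it onto the open end of the dovetail rail, with its clamp knob on the side away from the robot, until it butts against the detector head. Only then turn the clamp knob clockwise until it is tight, let go, and leave the beaker, wash bottle and jar undisturbed.

Things in the scene. Friction and masses are not known exactly. Their poses are not given: they have to be found in the camera images.
- carrier_mid (a point): Centre of the loose aluminium carrier (0.2 to 0.4 kg), 60 (x) by 56 (y) by 53 mm (z). x runs along its groove, +x the end that goes on first; z up when upright; knob on +y. Body 21 high, groove 11 deep in its underside; a web stands on top. Starts on its -x end, web roughly away from the robot, centre 30 mm up. Centre is 26.5 above the underside, 35.5 above the bench when seated on the rail.
- web_grip (a point): Where to take the carrier: on the plain web, 60 long (x), 16 thick (y), 32 mm high (z), that stands along the middle of its top. Axes as carrier_mid; this point is at x 14, y 0, z 10.5 mm from carrier_mid, half-way up the web (foot 16 mm below, edge 16 above). The knob takes up x -26 to 0 of carrier_mid beside the web, so grip the web's +x half.
- knob_grip (a point): Middle of the clamp knob's grip, a grey plastic bar on the carrier: 26 long (this frame's x), 12 thick (y), 20 high (z, 10 mm either side of this point), on a disc of radius 12. z is the knob's axis, pointing outward, inclined 45 degrees between the carrier's +y and +z. In the carrier_mid frame this point lies at x -13, y 47, z 7 mm.
- clamp_knob (a joint): Angle of the clamp knob in rad: starts loose between 0 and 0.4, grows as the knob is turned clockwise seen from outside (about minus z of knob_grip), hard stop at 1.5 (tight). Stiff, about 0.12 N m; stays where left.
- rail: Fixed aluminium dovetail rail, 220 long, origin at the centre of its underside, on the bench; x along it in the slide-on direction (the robot's right, within 0.35 rad), y away from the robot. Open end at x -110, lead-in taper 12 mm. Base 60 wide, 3 thick; dovetail 26 wide at 8, 40 wide at its top 20 mm above the bench. The carrier has 1.5 mm play sideways and can lift 2.5 mm.
- detector: Fixed grey detector head across the rail, 66 long, 62 wide, top 86 mm above the bench, axes as the rail's; origin on the rail's line at bench height, in the plane of the flat front face that looks back to the rail's open end, 15 to 45 mm past the rail's middle. When home the carrier's leading end touches this face (carrier_mid 30 mm before it).
- beaker: Loose glass beaker, 68 wide, 85 mm high, origin at the centre of its underside; leave alone.
- wash_bottle: Loose white plastic bottle, 60 wide, 130 mm high, origin at the centre of its underside; leave alone.
- jar: Loose amber jar, 52 wide, 55 mm high, origin at the centre of its underside; leave alone.
Things that resemble listed ones, but are neither listed nor needed, are in the scene too. What is shaped like the part that bears carrier_mid but brown is not meant. Several things have the shape of the rail; the one meant has the colours described above.

How it is judged:
By the outcome, as a careful person would: the job done as asked, in the order asked, and still so for the second after the job is handed in, with the robot touching nothing.
It also fails if it takes over 72 s, if anything falls off the work surface, if the arm or the gripper's body presses on something with over 40 N, if the wrist force passes 120 N, or if a joint passes its speed limit or range.

### The arm

A 6-joint arm with a two-finger parallel gripper is mounted at the origin on the work surface. World frame = base frame: x ahead of the robot, y to its left, z up, the work surface at z = 0. Lengths are in mm, angles in rad, forces in N, time in s.
With the tool pointing down it reaches from about 275 to 750 mm from the base axis. Payload 10.2 kg.
Tool frame: the origin (TCP) lies where the fingers leave the gripper's body, on its centre line; the fingertips stand 73 mm ahead of it and the grasp point (between the pads) lies 54 mm ahead of it; z points along the fingers, y is the line along which they close (so a half turn about z gives the same grasp; the last joint's range is limited). The gripper opens to 85 mm and grips with 20 to 120 N. Pads are 22 mm wide; open, the fingers measure 114 mm over their backs; the gripper's body (76 mm by 85 mm) begins 54 mm behind the grasp point. The pads swing forward as they close: fully open they stand 13 mm farther back than shut.
Start: joints at [1.075, 0.313, 1.498, -0, 1.331, -0.223], TCP at [141.463, 505.589, 303.894] pointing down, gripper open.
Joint ranges: [-2.94, 2.94], [-0.97, 2.17], [0.19, 2.56], [-1.23, 4.37], [0.02, 3.11], [-2.88, 2.88]. Speed limits (rad/s): [2.39, 2.39, 3.01, 3.14, 3.14, 3.14].

### API

Orientations are given as a unit quaternion [x, y, z, w].
In Python, from rig import observe, camera, job_done, boxes_of, silhouettes, mark_of gives the robot as it stands.
- The arm moves only by the shell command python3 -m jog 'ROWS' [FORCE]. ROWS is a JSON object of lists of equal length, an entry for each row: "dp": the shift along the tool's x, y, z in mm, a list of three; "delta_rot": the turn, a rotation vector about the tool's x, y, z in rad, a list of three; "fingers": the closure, from -1 (fully open) to 1 (shut). A call has exactly 5 rows; each row is the pose to reach, as a shift and turn from the pose commanded when the call began, along the tool's axes at that moment; what a row does not reach only later rows make up. A row lasts 1/8 s, in which the tool goes at most 62.5 mm and 10.7 degrees, less where a joint would pass 70% of its speed; a pose out of reach is approached as far as the arm can. A call with a gripper value outside its range is refused whole. The fingers move at their own pace and stop on an object; FORCE is the grip in N (left out, the last holds). Time passes only in rows, so rows that repeat a pose let the fingers close, or fill a call up. It gives the time, the measured TCP pose, the force, the opening and the grip force at its end, in the units of the state.
- observe(): the state, without advancing time (a new reading comes with each control period).
- camera(name): name is "scene" or "top" or "wrist"; returns a dict with "color" (384x512x3 uint8, blue, green, red), "vfov" (degrees; the focal length in pixels is half the picture's height over the tangent of half this angle, whatever the lens; pixels are square), "cx", "cy" (the principal point, pixels), "T" (4x4, takes a point from camera to world coordinates). Camera axes: x right, y up, looking along -z (the intrinsics and any distortion apply to the point x, -y, -z); pixel columns grow to the right and rows downward; lengths in mm; the calibration is good to about 2 mm. A picture is of the moment at which its call begins. There is no depth.
- job_done(): hands the job in; it is judged then, once.
Trained networks look in the newest picture that a camera, given by its name, has taken for a name from the list of things; names that differ only in an ending like _2 or _b are one class to them, and where a whole thing is asked for, a point or a joint stands for the part that bears it (a point fixed in the world has none). Each returns a list of dicts, best first, with "p" (0 to 1); they miss things now and then, are a little off and sometimes report something else, mostly with a low value. They report only what shows in the picture. A call takes as long as a camera call. They do not tell look-alikes from the thing itself.
- boxes_of(name, camera): "xy" ([column, row] in pixels, amid what is visible of it).
- silhouettes(name, camera): "pixels" (384x512 bool, what is visible of it) and "xy" ([column, row] in pixels, amid what is visible of it).
- mark_of(name, camera): "xy" ([column, row] in pixels: a listed point, or the origin of a listed thing).
The state is a dict: "time": time; "q": joint angles; "joint_vel": joint speeds; "effort": joint torques, N m; "tool_pos": TCP position; "ee_rot": TCP orientation; "contact_force": force on the tool from outside, world axes, zero at the start; "wrist_torque": the same for the moment, N m; "gripper_width": finger opening in mm; "gripper_force": force on a finger pad.
Only numpy, scipy, OpenCV 4.12 (cv2) and the standard library are available. Lean on these libraries where they do the work, as an engineer would, in place of code of your own. Each camera call takes 0.05 s, during which the arm holds its last target. There are 200 camera calls.

## Working session

There is one attempt and no reset: what is moved stays moved. The work goes in short steps, Python scripts to look and compute and a shell command to move; the robot and the scene stay as the last step left them, time stands still between calls to the robot, and variables do not carry over. Pictures are saved under pics/ and viewed, at most 10 in all, crops included, and the job is handed in when it is done.

```bash
ls; mkdir -p pics; cat > h.py <<'E'
import numpy as np,cv2
from scipy.spatial.transform import Rotation as R
from rig import *
np.set_printoptions(precision=3,suppress=True)
def ray(c,xy):
    f=192/np.tan(np.radians(c['vfov'])/2); T=np.array(c['T'])
    d=T[:3,:3]@np.array([(xy[0]-c['cx'])/f,-(xy[1]-c['cy'])/f,-1]); return T[:3,3],d/np.linalg.norm(d)
def atz(c,xy,z):
    o,d=ray(c,xy); return o+d*(z-o[2])/d[2]
def proj(c,p):
    f=192/np.tan(np.radians(c['vfov'])/2); T=np.array(c['T'])
    q=T[:3,:3].T@(np.array(p)-T[:3,3]); return np.array([c['cx']+f*q[0]/-q[2],c['cy']-f*q[1]/-q[2]])
def tri(rays):
    A=np.zeros((3,3));b=np.zeros(3)
    for o,d in rays:
        P=np.eye(3)-np.outer(d,d);A+=P;b+=P@o
    x=np.linalg.solve(A,b); return x,[np.linalg.norm((np.eye(3)-np.outer(d,d))@(x-o)) for o,d in rays]
E
cat > a.py <<'E'
from h import *
s=observe();print(s['time'],s['tool_pos'],s['ee_rot'])
for n in ['scene','top']:
    c=camera(n);cv2.imwrite(f'pics/{n}0.png',c['color']);print(n,{k:v for k,v in c.items() if k!='color'})
    for k in ['carrier_mid','web_grip','knob_grip','rail','detector','beaker','wash_bottle','jar']:
        print(k,[(np.round(m['xy'],1).tolist(),round(m['p'],2),atz(c,m['xy'],{'carrier_mid':30,'web_grip':44,'knob_grip':17}.get(k,0))[:2].round(0).tolist()) for m in mark_of(k,n)[:5]])
E
python3 a.py
```

```text
pics
0.0 [141.369 505.431 303.322] [ 0.136  0.991 -0.001 -0.   ]
scene {'vfov': 55.23433407200456, 'cx': 248.64088461677767, 'cy': 194.22616253289814, 'T': array([[   0.775,   -0.414,    0.478, 1109.643],
       [   0.632,    0.503,   -0.589, -685.327],
       [   0.003,    0.758,    0.652,  822.548],
       [   0.   ,    0.   ,    0.   ,    1.   ]])}
carrier_mid [([289.2, 163.4], 0.88, [534.0, 260.0]), ([284.8, 138.5], 0.66, [423.0, 390.0]), ([265.8, 154.1], 0.53, [431.0, 254.0])]
web_grip [([266.4, 147.7], 0.81, [419.0, 273.0]), ([284.4, 133.5], 0.73, [413.0, 401.0])]
knob_grip [([294.3, 147.5], 0.61, [479.0, 377.0]), ([282.8, 169.7], 0.57, [529.0, 229.0])]
rail [([229.3, 214.4], 0.72, [521.0, -59.0]), ([195.6, 184.5], 0.6, [328.0, -20.0])]
detector []
beaker [([302.9, 228.2], 0.77, [739.0, 40.0]), ([230.1, 215.6], 0.75, [527.0, -62.0])]
wash_bottle [([140.1, 271.9], 0.84, [483.0, -386.0])]
jar [([217.5, 300.4], 0.76, [710.0, -317.0]), ([138.8, 266.5], 0.22, [465.0, -377.0])]
top {'vfov': 53.56605960913319, 'cx': 258.41782176210774, 'cy': 190.85375596389085, 'T': array([[  -0.002, 
[... 236 characters left out ...]
71.4, 233.0], 0.56, [417.0, 262.0])]
web_grip [([117.2, 230.9], 0.87, [423.0, 416.0]), ([174.9, 235.4], 0.82, [410.0, 248.0]), ([173.7, 191.3], 0.78, [538.0, 255.0])]
knob_grip [([122.3, 218.0], 0.6, [463.0, 414.0]), ([191.8, 199.1], 0.58, [518.0, 207.0]), ([172.6, 186.7], 0.44, [556.0, 266.0]), ([168.9, 250.4], 0.4, [367.0, 271.0])]
rail [([267.1, 260.8], 0.71, [337.0, -16.0]), ([286.0, 193.2], 0.68, [537.0, -74.0]), ([385.0, 214.4], 0.56, [471.0, -366.0])]
detector [([296.8, 196.4], 0.62, [527.0, -106.0])]
beaker [([242.7, 131.3], 0.78, [732.0, 57.0])]
wash_bottle [([383.0, 213.9], 0.92, [473.0, -360.0]), ([190.9, 197.6], 0.71, [525.0, 214.0])]
jar [([365.8, 137.8], 0.73, [706.0, -320.0])]
```

```bash
python3 - <<'E'
import cv2
t=cv2.imread('pics/top0.png');s=cv2.imread('pics/scene0.png')
cv2.imwrite('pics/t1.png',cv2.resize(t[110:310,80:350],(797,590),interpolation=cv2.INTER_CUBIC))
cv2.imwrite('pics/s1.png',cv2.resize(s[100:250,150:350],(800,600),interpolation=cv2.INTER_CUBIC))
E
```

```text
(no output)
```

View pics/t1.png

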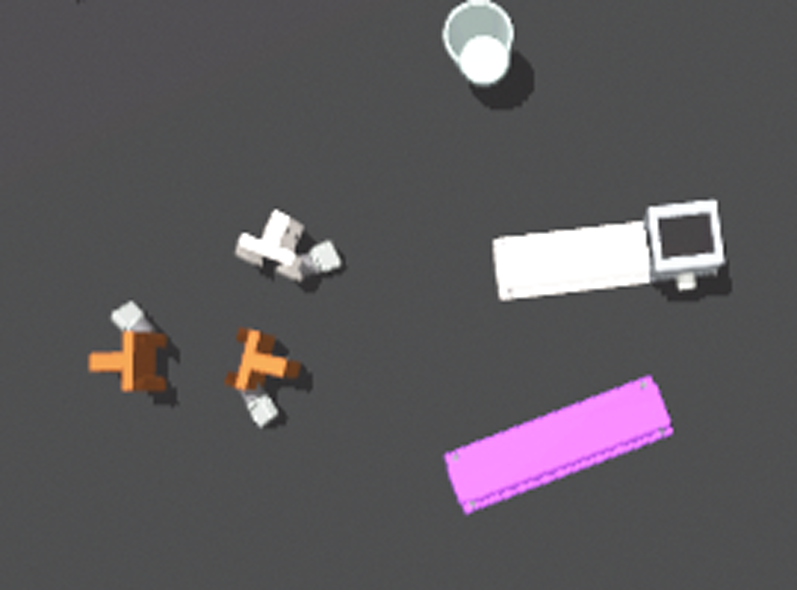

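View pics/s1.png

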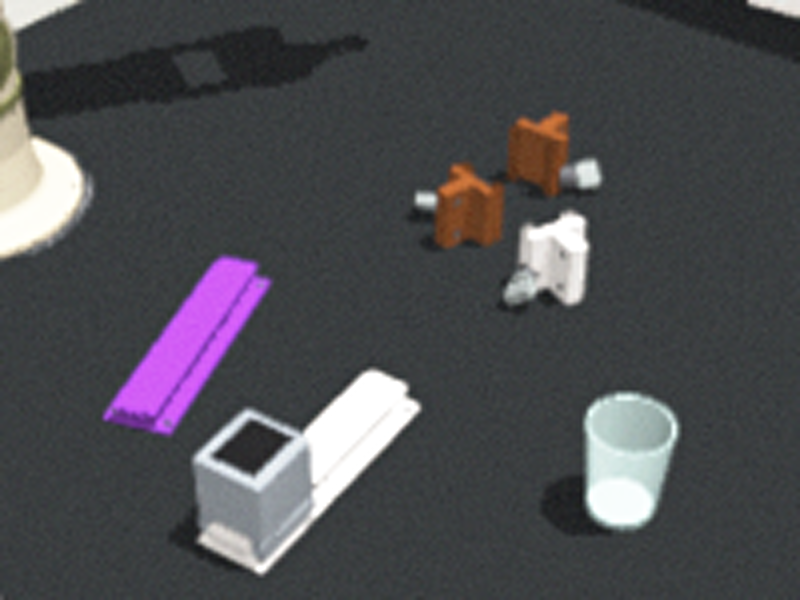

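The pictures show the aluminium carrier at about top pixel (176,193), between the beaker and the two brown look-alikes. The aluminium rail with the detector runs from about (248,201) to (325,190). The magenta rail is a decoy. I'll move in for a closer wrist view.

```bash
python3 -m jog '{"dp":[[-60,-35,0],[-120,-70,0],[-175,-105,0],[-230,-140,0],[-285,-175,0]],"delta_rot":[[0,0,0],[0,0,0],[0,0,0],[0,0,0],[0,0,0]],"fingers":[-1,-1,-1,-1,-1]}'
python3 -m jog '{"dp":[[-50,-25,0],[-90,-45,0],[-90,-45,0],[-90,-45,0],[-90,-45,0]],"delta_rot":[[0,0,0],[0,0,0],[0,0,0],[0,0,0],[0,0,0]],"fingers":[-1,-1,-1,-1,-1]}'
python3 - <<'E'
from h import *
s=observe();print(s['time'],s['tool_pos'],s['ee_rot'])
c=camera('wrist');cv2.imwrite('pics/w1.png',c['color']);print({k:v for k,v in c.items() if k!='color'})
for k,z in [('carrier_mid',30),('web_grip',44),('knob_grip',17),('rail',0),('detector',0)]:
    print(k,[(np.round(m['xy'],1).tolist(),round(m['p'],2),atz(c,m['xy'],z)[:2].round(0).tolist()) for m in mark_of(k,'wrist')[:5]])
E
```

```text
time: 1.52
tool_pos: [355.1, 275.0, 304.1]
ee_rot: [0.136, 0.991, 0.0, 0.0]
contact_force: [1.4, 1.5, -0.3]
gripper_width: 85.1
gripper_force: 0.0
time: 2.15
tool_pos: [428.0, 209.8, 304.0]
ee_rot: [0.135, 0.991, 0.0, 0.0]
contact_force: [-0.2, -0.6, -0.1]
gripper_width: 85.4
gripper_force: 0.0
2.15 [427.975 209.813 304.016] [0.135 0.991 0.    0.   ]
{'vfov': 65.7467001636733, 'cx': 254.60675742585875, 'cy': 196.46135261466938, 'T': array([[  0.267,  -0.919,  -0.291, 354.36 ],
       [  0.964,   0.255,   0.08 , 229.889],
       [  0.001,  -0.302,   0.953, 373.101],
       [  0.   ,   0.   ,   0.   ,   1.   ]])}
carrier_mid [([300.0, 149.9], 0.79, [419.0, 267.0]), ([418.0, 116.4], 0.68, [418.0, 402.0]), ([314.2, 243.6], 0.66, [540.0, 257.0])]
web_grip [([436.3, 116.4], 0.88, [420.0, 414.0]), ([310.2, 257.7], 0.61, [550.0, 248.0]), ([289.6, 151.8], 0.6, [415.0, 254.0])]
knob_grip [([291.3, 105.2], 0.71, [369.0, 270.0]), ([278.7, 240.5], 0.63, [530.0, 214.0]), ([425.5, 155.7], 0.62, [468.0, 412.0])]
rail [([58.7, 147.1], 0.88, [340.0, -20.0]), ([84.7, 278.9], 0.61, [523.0, -71.0])]
detector [([61.8, 287.6], 0.65, [527.0, -110.0])]
```

View pics/w1.png

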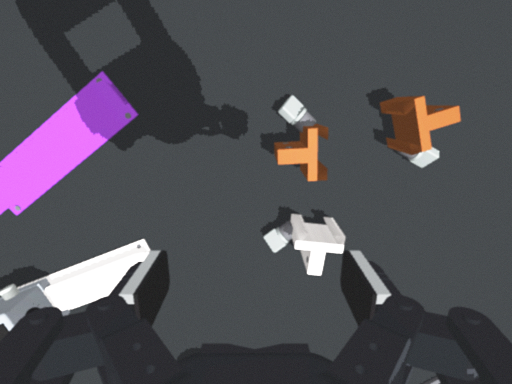

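The wrist picture shows the aluminium carrier at (318,243), its web end pointing down the image and its knob at (277,240). The rail's open end is at the lower left, about (145,250). I'll zoom in for corners.

```bash
python3 - <<'E'
import cv2
w=cv2.imread('pics/w1.png')
cv2.imwrite('pics/w1c.png',cv2.resize(w[205:285,255:355],(800,640),interpolation=cv2.INTER_CUBIC)[:600])
E
```

```text
(no output)
```

View pics/w1c.png

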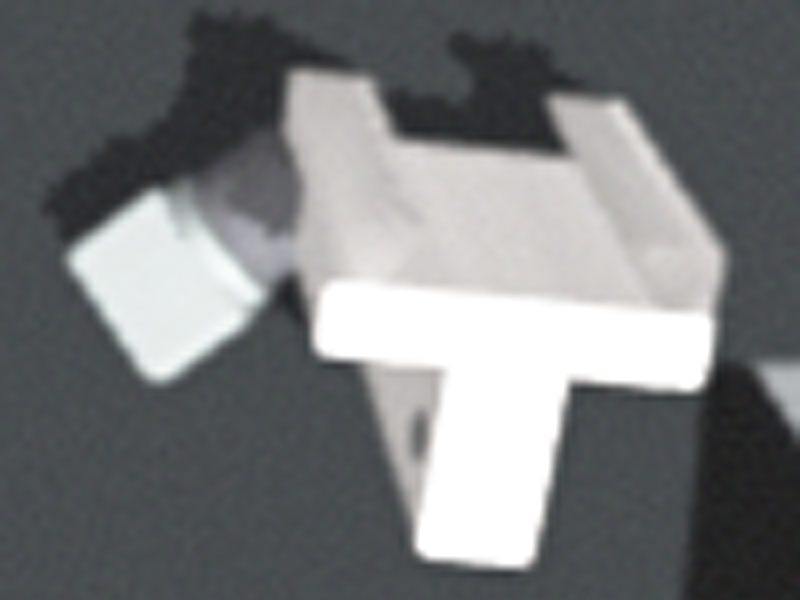

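The crop shows the carrier's top end (at z = 60). The web runs from its foot at about crop (505,373) to its edge at (475,565).

```bash
cat > b.py <<'E'
from h import *
c=camera('wrist')
P=lambda x,y,z:atz(c,[255+x/8,205+y/8],z)
e=P(475,565,60);f=P(505,373,60);a=P(318,322,60);b=P(712,352,60)
print(e,f,e-f,np.linalg.norm((e-f)[:2]),b-a,np.linalg.norm(b-a))
print('az web',np.degrees(np.arctan2(*(e-f)[1::-1])),'az body perp',np.degrees(np.arctan2(*(b-a)[1::-1]))-90)
d=(e-f)/np.linalg.norm(e-f)
print('mid',(e-26.5*d+f+5.5*d)/2)
t=c['color']
w=((t.min(2)>200)).astype(np.uint8); 
n,l,st,ce=cv2.connectedComponentsWithStats(w);print([(s.tolist()) for s in st if s[4]>40])
E
python3 b.py
```

```text
[566.327 245.727  60.   ] [535.875 256.737  60.   ] [ 30.453 -11.01    0.   ] 32.38207541068174 [20.214 54.451  0.   ] 58.08231098225722
az web -19.877525745513132 az body perp -20.366614862742054
mid [541.227 254.802  60.   ]
[[0, 0, 512, 384, 190228], [282, 95, 24, 26, 347], [414, 147, 25, 19, 276], [332, 218, 13, 21, 55], [295, 223, 50, 52, 1385], [265, 229, 23, 23, 296], [38, 239, 112, 72, 3626], [0, 286, 12, 14, 97], [120, 294, 13, 10, 81], [377, 294, 13, 10, 83], [0, 314, 14, 16, 117]]
```

```bash
cat >> h.py <<'E'
def rel(p,Rm):
    s=observe();R0=R.from_quat(s['ee_rot']);
    print('dp',R0.inv().apply(np.array(p)-s['tool_pos']),'rot',(R0.inv()*R.from_matrix(Rm)).as_rotvec(),'d',np.linalg.norm(np.array(p)-s['tool_pos']))
def frame(y,z):
    z=np.array(z)/np.linalg.norm(z);x=np.cross(y,z);x/=np.linalg.norm(x);return np.c_[x,np.cross(z,x),z]
E
python3 - <<'E'
from h import *
t=np.radians(-20);zc=np.array([np.cos(t),np.sin(t),0]);xc=np.array([0,0,1.]);yc=np.cross(zc,xc);a=np.radians(30)
tz=-np.cos(a)*xc-np.sin(a)*zc;F=frame(-yc,tz)
G=np.array([541,255,30])+17*xc+16.5*zc
rel(G-54*tz-90*tz,F);print(observe()['q'])
E
```

```text
dp [-184.288   67.548  132.241] rot [-0.02   0.523  0.075] d 236.6697794886475
[ 0.208  0.206  1.636 -0.     1.299 -1.091]
```

```bash
python3 -m jog '{"dp":[[-46,17,20],[-92,34,53],[-138,51,93],[-184,67,132],[-184,67,132]],"delta_rot":[[0,0.13,0.02],[-0.01,0.26,0.04],[-0.015,0.39,0.056],[-0.02,0.523,0.075],[-0.02,0.523,0.075]],"fingers":[0.25,0.25,0.25,0.25,0.25]}' 40
python3 -m jog '{"dp":[[0,0,0],[0,0,0],[0,0,0],[0,0,0],[0,0,0]],"delta_rot":[[0,0,0],[0,0,0],[0,0,0],[0,0,0],[0,0,0]],"fingers":[0.25,0.25,0.25,0.25,0.25]}'
python3 - <<'E'
from h import *
t=np.radians(-20);zc=np.array([np.cos(t),np.sin(t),0]);xc=np.array([0,0,1.]);yc=np.cross(zc,xc);a=np.radians(30)
tz=-np.cos(a)*xc-np.sin(a)*zc;F=frame(-yc,tz)
G=np.array([541,255,30])+17*xc+16.5*zc
rel(G-54*tz,F);print(observe()['q'])
c=camera('wrist')
cv2.imwrite('pics/w2.png',c['color'])
for k in ['carrier_mid','web_grip','knob_grip']:
    print(k,[(np.round(m['xy'],1).tolist(),round(m['p'],2)) for m in mark_of(k,'wrist')[:3]])
for d in ([0,0,0],14*xc+10.5*zc,-13*xc+47*yc+7*zc): print(proj(c,np.array([541,255,30])+d))
E
```

```text
time: 3.12
tool_pos: [624.5, 222.6, 158.4]
ee_rot: [0.17, 0.949, 0.043, -0.264]
contact_force: [-1.2, 0.4, -0.5]
gripper_width: 32.0
gripper_force: 0.0
time: 3.75
tool_pos: [623.7, 224.0, 172.6]
ee_rot: [0.168, 0.951, 0.045, -0.254]
contact_force: [0.3, 0.4, 0.6]
gripper_width: 32.1
gripper_force: 0.0
dp [-0.489  0.753 90.696] rot [ 0.     0.001 -0.   ] d 90.70068677487403
[ 0.106  0.923  0.895  0.228  1.795 -1.118]
carrier_mid [([222.9, 68.3], 0.8), ([354.2, 19.1], 0.7), ([259.2, 187.0], 0.6)]
web_grip [([373.8, 7.5], 0.81), ([206.5, 57.5], 0.77), ([255.6, 196.1], 0.76)]
knob_grip [([202.1, 198.2], 0.9), ([382.4, 72.6], 0.85), ([210.0, 34.6], 0.7)]
[255.703 191.226]
[255.788 200.175]
[201.667 202.468]
```

View pics/w2.png

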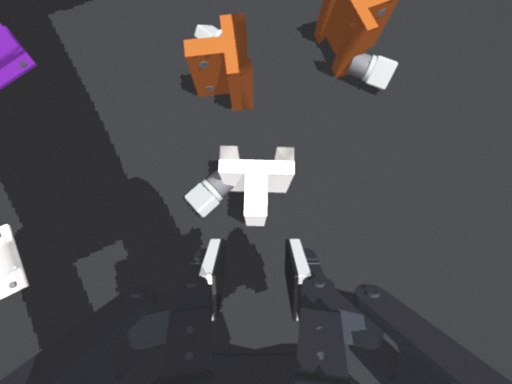

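The web at (257,195) lies centred between the fingers (212 and 298), and the predicted pixels agree with the networks. I'll go in and grip.

```bash
python3 -m jog '{"dp":[[0,0.5,25],[0,0.5,50],[0,0.5,72],[0,0.5,91],[0,0.5,91]],"delta_rot":[[0,0,0],[0,0,0],[0,0,0],[0,0,0],[0,0,0]],"fingers":[0.25,0.25,0.25,0.25,0.25]}'
python3 -m jog '{"dp":[[0,0,0],[0,0,0],[0,0,0],[0,0,0],[0,0,0]],"delta_rot":[[0,0,0],[0,0,0],[0,0,0],[0,0,0],[0,0,0]],"fingers":[0.25,1,1,1,1]}' 60
python3 -m jog '{"dp":[[0,0,0],[-10,0,-17],[-20,0,-35],[-30,0,-52],[-30,0,-52]],"delta_rot":[[0,0,0],[0,0,0],[0,0,0],[0,0,0],[0,0,0]],"fingers":[1,1,1,1,1]}' 60
```

```text
time: 4.58
tool_pos: [580.6, 240.2, 92.1]
ee_rot: [0.168, 0.951, 0.044, -0.256]
contact_force: [0.5, -0.2, 0.3]
gripper_width: 32.3
gripper_force: 0.0
time: 5.2
tool_pos: [582.0, 240.0, 94.0]
ee_rot: [0.168, 0.951, 0.045, -0.254]
contact_force: [3.0, 0.2, 5.6]
gripper_width: 15.0
gripper_force: 59.4
time: 5.82
tool_pos: [630.7, 221.7, 122.8]
ee_rot: [0.168, 0.951, 0.045, -0.254]
contact_force: [-0.4, -0.3, -3.8]
gripper_width: 15.0
gripper_force: 58.9
```

```bash
cat > pl.py <<'E'
from h import *
import sys
t=np.radians(16);h=np.array([np.cos(t),np.sin(t),0]);Z=np.array([0,0,1.])
tz=np.cos(np.pi/6)*h-.5*Z;F=frame(np.array([-h[1],h[0],0]),tz)
G=np.array([590,170,26.5+float(sys.argv[1])])-17*h+16.5*Z
rel(G-54*tz,F);print(observe()['q'])
E
python3 pl.py 60
```

```text
dp [  66.015 -100.091   29.664] rot [-0.181 -1.513 -0.673] d 123.51613059737842
[ 0.102  0.989  0.9    0.223  1.726 -1.137]
```

```bash
python3 -m jog '{"dp":[[13,-20,6],[26,-40,12],[40,-60,18],[53,-80,24],[66,-100,30]],"delta_rot":[[-0.018,-0.151,-0.067],[-0.036,-0.302,-0.134],[-0.054,-0.454,-0.202],[-0.072,-0.605,-0.269],[-0.09,-0.757,-0.337]],"fingers":[1,1,1,1,1]}'
python3 -m jog '{"dp":[[0,0,0],[0,0,0],[0,0,0],[0,0,0],[0,0,0]],"delta_rot":[[-0.018,-0.151,-0.067],[-0.036,-0.302,-0.134],[-0.054,-0.454,-0.202],[-0.072,-0.605,-0.269],[-0.09,-0.757,-0.337]],"fingers":[1,1,1,1,1]}'
python3 -m jog '{"dp":[[0,0,0],[0,0,0],[0,0,0],[0,0,0],[0,0,0]],"delta_rot":[[0,0,0],[0,0,0],[0,0,0],[0,0,0],[0,0,0]],"fingers":[1,1,1,1,1]}'
python3 pl.py 0
python3 -c "
from h import *
c=camera('scene');cv2.imwrite('pics/s3.png',cv2.resize(c['color'][60:260,180:430],(750,600),interpolation=cv2.INTER_CUBIC))"
```

```text
time: 6.45
tool_pos: [525.9, 153.0, 129.7]
ee_rot: [0.024, 0.989, 0.062, 0.133]
contact_force: [1.1, 0.5, -4.2]
gripper_width: 15.0
gripper_force: 59.0
time: 7.08
tool_pos: [545.5, 169.5, 173.7]
ee_rot: [-0.08, 0.923, 0.065, 0.371]
contact_force: [0.4, -0.3, -2.6]
gripper_width: 14.9
gripper_force: 59.1
time: 7.7
tool_pos: [547.3, 169.4, 175.0]
ee_rot: [-0.083, 0.922, 0.064, 0.372]
contact_force: [0.4, -0.2, -3.8]
gripper_width: 14.8
gripper_force: 59.1
dp [ 88.13  -18.837  59.503] rot [-0.025 -0.272 -0.092] d 107.99210725810154
[ 0.047  0.392  1.936  1.24   0.158 -2.88 ]
```

View pics/s3.png

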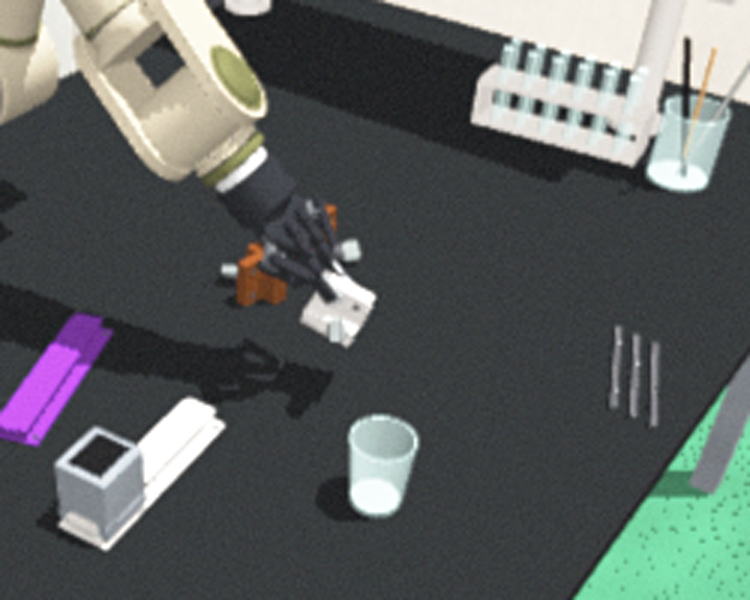

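The carrier is held well, but the wrist is at its limits there (q6 −2.88, q5 near 0), with about 16° still to turn. I'll fit the arm's geometry and look for a spot where the upright pose can be reached.

```bash
cat > kin.py <<'E'
from h import *
from scipy.optimize import least_squares
D=[([1.075,.313,1.498,0,1.331,-.223],[141.4,505.5,303.6],[.136,.991,-.001,0]),
([.208,.206,1.636,0,1.299,-1.091],[428,209.8,304],[.135,.991,0,0]),
([.106,.923,.895,.228,1.795,-1.118],[623.7,224,172.6],[.168,.951,.045,-.254]),
([.102,.989,.9,.223,1.726,-1.137],[630.7,221.7,122.8],[.168,.951,.045,-.254]),
([.047,.392,1.936,1.24,.158,-2.88],[547.3,169.4,175],[-.083,.922,.064,.372])]
def W(v,q):
    r0,z0,L1,L2,e,d=v;u=q[1];f=q[1]+q[2]
    r=r0+L1*np.sin(u)+L2*np.sin(f)+e*np.cos(f);z=z0+L1*np.cos(u)+L2*np.cos(f)-e*np.sin(f)
    return np.array([r*np.cos(q[0]),r*np.sin(q[0]),z])
def res(v): return np.concatenate([W(v,q)-(np.array(p)-v[5]*R.from_quat(o).apply([0,0,1])) for q,p,o in D])
S=least_squares(res,[0,300,350,350,0,200]);V=S.x
# wrist: R = Rz(q1)Ry(f) Rz(q4) Ry(q5) Rz(q6) * C
def Rw(q): return R.from_euler('ZYZYZ',[q[0],q[1]+q[2],q[3],q[4],q[5]])
C=(Rw(D[0][0]).inv()*R.from_quat(D[0][2]))
def ik(p,Rm,q0=None):
    w=np.array(p)-V[5]*Rm[:,2];best=None
    g=least_squares(lambda x:W(V,[np.arctan2(w[1],w[0]),x[0],x[1]])-w,[.6,1.3])
    q1=np.arctan2(w[1],w[0]);f=g.x.sum()
    E=(R.from_euler('ZY',[q1,f]).inv()*R.from_matrix(Rm)*C.inv()).as_euler('ZYZ')
    out=[]
    for k in (0,1):
        a,b,c=E if k==0 else (E[0]+np.pi,-E[1],E[2]+np.pi)
        if b<0: continue
        for i in (-2*np.pi,0,2*np.pi):
            for j in (-2*np.pi,0,2*np.pi):
                if -1.23<a+i<4.37 and -2.88<c+j<2.88: out.append(np.array([q1,*g.x,a+i,b,c+j]))
    return np.sqrt(2*g.cost),out
if __name__=='__main__':
    print(V,S.cost)
    for q,p,o in D: print((Rw(q)*C*R.from_quat(o).inv()).magnitude(),ik(p,R.from_quat(o).as_matrix()))
E
python3 kin.py
```

```text
Traceback (most recent call last):
  File "kin.py", line 16, in <module>
    C=(Rw(D[0][0]).inv()*R.from_quat(D[0][2]))
       ~~^^^^^^^^^
  File "kin.py", line 15, in Rw
    def Rw(q): return R.from_euler('ZYZYZ',[q[0],q[1]+q[2],q[3],q[4],q[5]])
                      ~~~~~~~~~~~~^^^^^^^^^^^^^^^^^^^^^^^^^^^^^^^^^^^^^^^^^
  File "scipy/spatial/transform/_rotation.pyx", line 1413, in scipy.spatial.transform._rotation.Rotation.from_euler
ValueError: Expected axis specification to be a non-empty string of upto 3 characters, got ZYZYZ
```

```bash
sed -i "s/^def Rw.*/def Rw(q): return R.from_euler('ZY',[q[0],q[1]+q[2]])*R.from_euler('ZYZ',[q[3],q[4],q[5]])/" kin.py; python3 kin.py
cat > srch.py <<'E'
from kin import *
Z=np.array([0,0,1.])
for a in (30,45):
  for x in (450,550,620,680):
   for y in (130,200,260,330):
    for ph in range(-80,121,20):
      t=np.radians(ph);h=np.array([np.cos(t),np.sin(t),0]);b=np.radians(a)
      tz=np.cos(b)*h-np.sin(b)*Z;F=frame(np.array([-h[1],h[0],0]),tz)
      p=np.array([x,y,46.])-17*h+16.5*Z-54*tz
      e,o=ik(p,F)
      for q in o:
        if e<1 and .15<q[4]<3 and -.9<q[1]<2.1 and .25<q[2]<2.5 and abs(q[5])<2.7: print(a,x,y,ph,q)
E
python3 srch.py | head -60
```

```text
[-458.254  943.95   706.069  939.279  484.254  586.479] 20196.68421564625
2.2204509137297343e-16 (np.float64(1.0591844899311514e-11), [array([1.298, 0.311, 1.541, 0.   , 1.29 , 0.   ])])
0.0018622602678846785 (np.float64(2.21980646867526e-13), [array([ 0.456,  0.254,  1.612,  0.001,  1.274, -0.845])])
0.0011956980188252316 (np.float64(2.5776155819154743e-13), [array([ 0.137,  0.924,  0.88 ,  0.244,  1.8  , -1.084])])
0.0011582377803197085 (np.float64(1.6140428288623166e-13), [array([ 0.133,  0.979,  0.848,  0.241,  1.779, -1.093])])
0.0008349431749649428 (np.float64(7.739699070303881e-13), [array([ 0.4  ,  0.404,  1.929, -1.187,  0.104, -0.204])])
30 450 130 -80 [ 1.102  1.118  0.944 -0.596  1.954  0.963]
30 450 130 -60 [ 1.314  1.022  1.149 -0.677  1.798  0.932]
30 450 130 -40 [ 1.547  0.932  1.357 -0.747  1.648  0.939]
30 450 130 -20 [ 1.833  0.856  1.559 -0.791  1.526  0.995]
30 450 130 0 [ 2.323  0.808  1.738 -0.689  1.488  1.147]
30 450 130 20 [-2.497  0.796  1.81   0.253  1.563  1.72 ]
30 450 130 40 [-1.52   0.823  1.673  0.765  1.486  2.074]
30 450 130 60 [-1.148  0.883  1.482
[... 2670 characters left out ...]
0.588  1.121  0.937  0.713  1.87   2.302]
30 550 130 120 [-0.412  1.241  0.697  0.62   2.061  2.249]
30 550 200 -80 [ 1.037  1.215  0.748 -0.669  1.999  0.848]
30 550 200 -60 [ 1.208  1.092  0.998 -0.761  1.798  0.808]
30 550 200 -40 [ 1.376  0.978  1.247 -0.863  1.597  0.801]
30 550 200 -20 [ 1.538  0.881  1.487 -0.989  1.399  0.832]
30 550 200 0 [ 1.679  0.813  1.713 -1.171  1.207  0.911]Traceback (most recent call last):
  File "srch.py", line 12, in <module>
    if e<1 and .15<q[4]<3 and -.9<q[1]<2.1 and .25<q[2]<2.5 and abs(q[5])<2.7: print(a,x,y,ph,q)
                                                                               ~~~~~^^^^^^^^^^^^
BrokenPipeError: [Errno 32] Broken pipe
```

```bash
python3 - <<'E'
s=open('kin.py').read()
s=s.replace("r0,z0,L1,L2,e,d=v","r0,z0,L1,L2,e,d,b=v").replace("return np.array([r*np.cos(q[0]),r*np.sin(q[0]),z])","return np.array([r*np.cos(q[0])-b*np.sin(q[0]),r*np.sin(q[0])+b*np.cos(q[0]),z])")
s=s.replace("[0,300,350,350,0,200])","[0,300,350,350,0,200,117])")
s=s.replace("    g=least","    q1=np.arctan2(w[1],w[0])-np.arcsin(V[6]/np.hypot(*w[:2]))\n    g=least").replace("[np.arctan2(w[1],w[0]),x[0],x[1]])-w","[q1,x[0],x[1]])-w").replace("q1=np.arctan2(w[1],w[0]);f=","f=")
open('kin.py','w').write(s)
E
python3 kin.py; python3 srch.py 2>&1| head -70
```

```text
[  0.365 201.81  438.735 397.31   39.378 182.861 116.531] 0.18700718272981345
2.2204509137297343e-16 (np.float64(1.797546735911271e-13), [array([ 1.074,  0.313,  1.497, -0.   ,  1.331, -0.224])])
0.0018622602678846785 (np.float64(5.684341886080802e-14), [array([ 0.209,  0.206,  1.636,  0.002,  1.299, -1.092])])
0.0011956980188252316 (np.float64(1.1718571004216928e-13), [array([ 0.106,  0.923,  0.895,  0.229,  1.794, -1.117])])
0.0011582377803197085 (np.float64(2.842170943040401e-14), [array([ 0.102,  0.989,  0.9  ,  0.224,  1.726, -1.137])])
0.0008349431749649428 (np.float64(1.6077746776921858e-13), [])
30 450 130 -80 [ 0.485  0.776  1.686 -1.009  1.345  0.911]
30 450 130 -20 [0.33  0.554 2.328 3.945 0.854 1.356]
30 450 130 0 [0.058 0.532 2.48  3.203 0.918 1.563]
30 450 130 40 [-0.475  0.536  2.431  1.865  0.987  1.765]
30 450 130 60 [-0.527  0.572  2.253  1.388  1.077  1.934]
30 450 130 80 [-0.493  0.639  2.039  1.054  1.239  2.037]
30 450 130 100 [-0.417  0.723  1.818  0.811  1.431  2.065]
30 450 130 120 [-0.319  0.81   1.606  0.614  1.626  2.029]
30 450 200 -80 [ 0.594  0.842  1.5
[... 2744 characters left out ...]
[0.388 0.637 2.046 3.722 0.637 1.287]
30 550 260 20 [0.189 0.608 2.133 2.91  0.653 1.675]
30 550 260 40 [0.002 0.616 2.105 2.196 0.756 1.963]
30 550 260 60 [-0.113  0.663  1.973  1.645  0.922  2.164]
30 550 260 80 [-0.149  0.743  1.768  1.26   1.141  2.277]
30 550 260 100 [-0.129  0.846  1.522  0.995  1.394  2.316]
30 550 260 120 [-0.074  0.965  1.253  0.8    1.659  2.294]
30 550 330 -80 [ 0.665  1.137  0.874 -0.885  1.725  0.63 ]
30 550 330 -60 [ 0.7    0.996  1.183 -1.043  1.408  0.612]
30 550 330 0 [0.535 0.686 1.911 4.002 0.62  1.101]
30 550 330 20 [0.362 0.644 2.026 3.16  0.575 1.562]
30 550 330 40 [0.179 0.642 2.032 2.372 0.667 1.943]
30 550 330 60 [0.048 0.68  1.926 1.769 0.839 2.187]
```

The kinematic fit is good to sub-millimetre. With the tool pointing to the robot's right (φ about −70°) the upright pose is well within range, so I'll go there through a tool-down waypoint.

```bash
cat > wp.py <<'E'
from kin import *
Z=np.array([0,0,1.])
def pose(mid,ph,el,up,gx=17,gz=16.5):
    # carrier mid, tool azimuth ph, el = tool pitch above straight-down (deg; 60 = carrier upright); returns tcp, F
    t=np.radians(ph);h=np.array([np.cos(t),np.sin(t),0]);e=np.radians(el)
    tz=np.sin(e)*h-np.cos(e)*Z;F=frame(np.array([-h[1],h[0],0]),tz)
    b=np.radians(60-el) # carrier still tilted
    xc=-np.cos(b)*h+np.sin(b)*Z; zc=np.cos(b)*Z+np.sin(b)*h
    return np.array(mid)+[0,0,up]+gx*xc+gz*zc-54*tz,F
def rel2(p0,R0,p,Rm): print('dp',R0.T@(p-p0),'rot',R.from_matrix(R0.T@Rm).as_rotvec())
if __name__=='__main__':
    s=observe();p0=np.array(s['tool_pos']);R0=R.from_quat(s['ee_rot']).as_matrix()
    for ph,el,up in [(-20,0,90),(-50,15,90),(-70,40,80),(-70,60,60),(-70,60,0)]:
        p,F=pose([580,190,26.5],ph,el,up);print(p,ik(p,F));rel2(p0,R0,p,F);p0,R0=p,F
E
python3 wp.py
```

```text
[585.44  188.02  193.472] (np.float64(5.684341886080802e-14), [array([ 0.12 ,  0.607,  1.35 ,  0.002,  1.185, -1.102])])
dp [-41.83   11.549  15.986] rot [0.266 0.737 0.502]
[570.789 200.977 192.348] (np.float64(1.1718571004216928e-13), [array([ 0.215,  0.564,  1.443, -0.27 ,  1.026, -0.355])])
dp [18.199  7.165  1.124] rot [ 0.069 -0.256  0.521]
[564.595 232.326 169.186] (np.float64(1.3923737144427707e-13), [array([ 0.392,  0.709,  1.363, -0.753,  1.218,  0.368])])
dp [33.037 15.405 15.127] rot [ 0.162 -0.432  0.312]
[558.191 249.92  130.   ] (np.float64(2.5579538487363607e-13), [array([ 0.487,  0.863,  1.336, -1.066,  1.37 ,  0.614])])
dp [39.531 -0.    17.983] rot [-0.    -0.349  0.   ]
[558.191 249.92   70.   ] (np.float64(1.2710574864626038e-13), [array([ 0.487,  0.96 ,  1.332, -1.085,  1.326,  0.698])])
dp [51.962 -0.    30.   ] rot [0. 0. 0.]
```

```bash
python3 -m jog '{"dp":[[-10,3,4],[-21,6,8],[-30,9,12],[-42,12,16],[-42,12,16]],"delta_rot":[[0.05,0.147,0.1],[0.106,0.295,0.2],[0.16,0.442,0.301],[0.213,0.59,0.4],[0.266,0.737,0.502]],"fingers":[1,1,1,1,1]}'
python3 -m jog '{"dp":[[0,0,0],[0,0,0],[0,0,0],[0,0,0],[0,0,0]],"delta_rot":[[0,0,0],[0,0,0],[0,0,0],[0,0,0],[0,0,0]],"fingers":[1,1,1,1,1]}'
python3 wp.py; python3 -c "
from h import *
print(observe()['q'])"
```

```text
time: 8.38
tool_pos: [585.1, 188.7, 193.5]
ee_rot: [0.028, 0.978, 0.063, 0.195]
contact_force: [-0.4, 1.2, -3.8]
gripper_width: 15.4
gripper_force: 59.0
time: 9.0
tool_pos: [585.0, 189.0, 193.4]
ee_rot: [0.026, 0.978, 0.065, 0.197]
contact_force: [-0.0, -0.3, -2.6]
gripper_width: 14.9
gripper_force: 59.1
[585.44  188.02  193.472] (np.float64(5.684341886080802e-14), [array([ 0.12 ,  0.607,  1.35 ,  0.002,  1.185, -1.102])])
dp [-0.526 -0.909  0.056] rot [0.199 0.37  0.291]
[570.789 200.977 192.348] (np.float64(1.1718571004216928e-13), [array([ 0.215,  0.564,  1.443, -0.27 ,  1.026, -0.355])])
dp [18.199  7.165  1.124] rot [ 0.069 -0.256  0.521]
[564.595 232.326 169.186] (np.float64(1.3923737144427707e-13), [array([ 0.392,  0.709,  1.363, -0.753,  1.218,  0.368])])
dp [33.037 15.405 15.127] rot [ 0.162 -0.432  0.312]
[558.191 249.92  130.   ] (np.float64(2.5579538487363607e-13), [array([ 0.487,  0.863,  1.336, -1.066,  1.37 ,  0.614])])
dp [39.531 -0.    17.983] rot [-0.    -0.349  0.   ]
[558.191 249.92   70.   ] (np.float64(1.2710574864626038e-13), [array([ 0.487,  0.96 ,  1.332, -1.085,  1.326,  0.698])])
dp [51.962 -0.    30.   ] rot [0. 0. 0.]
[ 0.098  0.478  1.611  0.13   0.646 -1.506]
```

```bash
python3 -m jog '{"dp":[[0,0,0],[0,-1,0],[0,-1,0],[0,-1,0],[0,-1,0]],"delta_rot":[[0.05,0.092,0.073],[0.1,0.185,0.145],[0.15,0.277,0.218],[0.199,0.37,0.291],[0.199,0.37,0.291]],"fingers":[1,1,1,1,1]}'
python3 -m jog '{"dp":[[4,1,0],[8,3,0],[12,4,1],[18,7,1],[18,7,1]],"delta_rot":[[0.017,-0.064,0.13],[0.035,-0.128,0.26],[0.052,-0.192,0.39],[0.069,-0.256,0.521],[0.069,-0.256,0.521]],"fingers":[1,1,1,1,1]}'
python3 -m jog '{"dp":[[8,4,4],[16,8,8],[24,12,12],[33,15,15],[33,15,15]],"delta_rot":[[0.04,-0.108,0.078],[0.08,-0.216,0.156],[0.12,-0.324,0.234],[0.162,-0.432,0.312],[0.162,-0.432,0.312]],"fingers":[1,1,1,1,1]}'
python3 -m jog '{"dp":[[10,0,4],[20,0,8],[30,0,12],[40,0,18],[40,0,18]],"delta_rot":[[0,-0.1,0],[0,-0.2,0],[0,-0.3,0],[0,-0.349,0],[0,-0.349,0]],"fingers":[1,1,1,1,1]}'
python3 wp.py|tail -2; python3 -c "
from wp import *
s=observe();print(s['q'],s['tool_pos'])
p,F=pose([580,190,26.5],-70,60,0);rel(p,F)
c=camera('scene');cv2.imwrite('pics/s4.png',cv2.resize(c['color'][60:260,180:430],(750,600),interpolation=cv2.INTER_CUBIC))"
```

```text
time: 9.62
tool_pos: [585.7, 188.1, 193.1]
ee_rot: [0.173, 0.985, 0.0, 0.001]
contact_force: [-0.6, 0.5, -3.8]
gripper_width: 14.8
gripper_force: 59.1
time: 10.25
tool_pos: [569.9, 201.6, 192.3]
ee_rot: [0.417, 0.899, -0.055, 0.118]
contact_force: [0.2, -0.3, -2.5]
gripper_width: 15.5
gripper_force: 59.1
time: 10.88
tool_pos: [563.7, 232.6, 167.9]
ee_rot: [0.537, 0.772, -0.197, 0.278]
contact_force: [0.0, 0.8, -3.3]
gripper_width: 15.2
gripper_force: 59.1
time: 11.5
tool_pos: [557.5, 249.1, 128.9]
ee_rot: [0.496, 0.711, -0.288, 0.407]
contact_force: [0.4, 0.2, -3.1]
gripper_width: 14.8
gripper_force: 59.3
[558.191 249.92   70.   ] (np.float64(1.2710574864626038e-13), [array([ 0.487,  0.96 ,  1.332, -1.085,  1.326,  0.698])])
dp [51.962 -0.    30.   ] rot [0. 0. 0.]
[ 0.486  0.863  1.339 -1.062  1.37   0.61 ] [557.527 249.143 128.879]
dp [51.132  1.212 29.186] rot [-0.002 -0.004  0.005] d 58.88762851272633
```

View pics/s4.png

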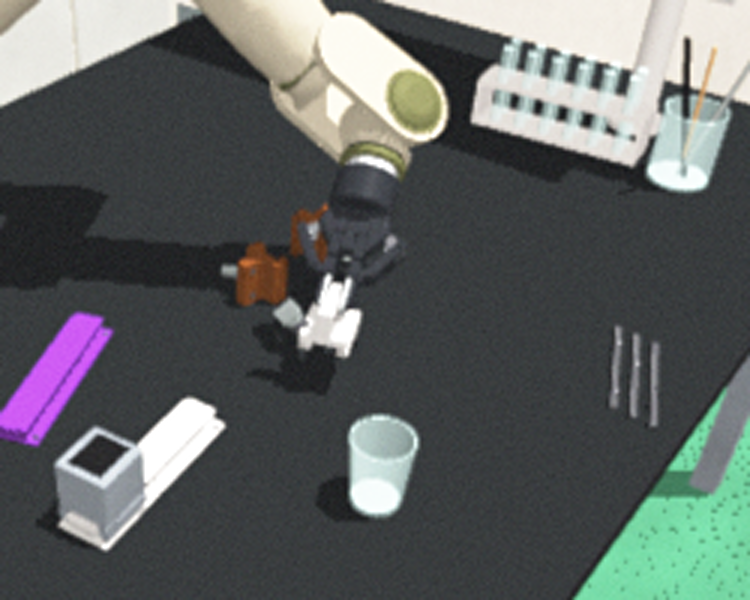

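The carrier is held upright, with its web up at about (335,300) and its knob at (288,312). I'll lower it to the bench, watching the force.

```bash
python3 -m jog '{"dp":[[13,0,7],[26,0,15],[37,1,21],[45,1,26],[47,1,27]],"delta_rot":[[0,-0.004,0.005],[0,-0.004,0.005],[0,-0.004,0.005],[0,-0.004,0.005],[0,-0.004,0.005]],"fingers":[1,1,1,1,1]}'
python3 -m jog '{"dp":[[1,0,0.5],[2,0,1],[3,0,1.6],[4,0,2.2],[4.5,0,2.5]],"delta_rot":[[0,0,0],[0,0,0],[0,0,0],[0,0,0],[0,0,0]],"fingers":[1,1,1,1,1]}'
```

```text
time: 12.18
tool_pos: [558.3, 250.1, 74.8]
ee_rot: [0.498, 0.707, -0.288, 0.411]
contact_force: [-1.3, 0.6, -3.8]
gripper_width: 14.8
gripper_force: 59.2
time: 12.8
tool_pos: [558.8, 250.5, 72.8]
ee_rot: [0.498, 0.706, -0.287, 0.413]
contact_force: [-3.6, 2.6, 14.0]
gripper_width: 14.9
gripper_force: 60.8
```

```bash
python3 -m jog '{"dp":[[-1.5,0,-0.8],[-1.5,0,-0.8],[-1.5,0,-0.8],[-1.5,0,-0.8],[-1.5,0,-0.8]],"delta_rot":[[0,0,0],[0,0,0],[0,0,0],[0,0,0],[0,0,0]],"fingers":[1,0.3,0.3,0.3,0.3]}' 
python3 -m jog '{"dp":[[0,0,-20],[0,0,-50],[0,0,-80],[0,0,-120],[0,0,-150]],"delta_rot":[[0,0,0],[0,0,0],[0,0,0],[0,0,0],[0,0,0]],"fingers":[0.3,0.3,0.3,0.3,0.3]}'
python3 - <<'E'
from wp import *
for n in ['top','scene','wrist']:
    c=camera(n)
    for k,z in [('carrier_mid',26.5),('web_grip',37),('knob_grip',33.5)]:
        print(n,k,[(np.round(m['xy'],1).tolist(),round(m['p'],2),atz(c,m['xy'],z)[:2].round(1).tolist()) for m in mark_of(k,n)[:4]])
s=observe();print(s['tool_pos'],s['q'])
# over-the-top view pose
t=np.radians(-70);h=np.array([np.cos(t),np.sin(t),0])
for sg in (1,-1):
    F=frame(sg*np.array([-h[1],h[0],0]),[0,0,-1]);p=np.array([580,190,200]);print(sg,ik(p,F));rel(p,F)
E
```

```text
time: 13.42
tool_pos: [558.5, 250.1, 72.1]
ee_rot: [0.498, 0.707, -0.287, 0.412]
contact_force: [-0.6, 1.2, 0.4]
gripper_width: 29.7
gripper_force: 0.0
time: 14.05
tool_pos: [512.9, 374.9, 148.2]
ee_rot: [0.498, 0.707, -0.286, 0.412]
contact_force: [-0.3, 0.7, -0.5]
gripper_width: 29.9
gripper_force: 0.0
top carrier_mid [([126.8, 234.0], 0.85, [414.9, 394.3]), ([199.1, 178.5], 0.66, [578.7, 184.8]), ([169.8, 236.0], 0.59, [408.7, 267.0]), ([382.4, 214.8], 0.59, [467.9, -350.1])]
top web_grip [([120.1, 233.6], 0.95, [415.6, 410.0]), ([191.3, 176.2], 0.92, [583.8, 206.2]), ([172.3, 234.2], 0.68, [413.5, 257.1])]
top knob_grip [([205.5, 189.9], 0.55, [543.1, 163.8]), ([121.7, 215.1], 0.49, [469.8, 409.6]), ([169.5, 246.5], 0.47, [378.3, 264.9])]
scene carrier_mid [([289.7, 178.4], 0.74, [583.4, 191.5]), ([284.3, 139.4], 0.63, [422.7, 388.2]), ([264.5, 153.9], 0.6, [423.4, 255.6])]
scene web_grip [([262.2, 148.1], 0.82, [401.8, 268.8]), ([292.1, 171.7], 0.7, [575.2, 217.1]), ([286.0, 131.7], 0.64, [403.4, 426.6])]
scene knob_grip [([295.0, 144.2], 0.57, [481.2, 376.7]), ([277.6, 174.9], 0.48, [543.9, 173.2])]
wrist carrier_mid [([258.0, 175.6], 0.86, [585.9, 186.1]), ([49.9, 119.0], 0.76, [419.9, 261.4])]
wrist web_grip [([255.0, 178.2], 0.76, [573.6, 210.8]), ([45.4, 147.0], 0.76, [412.5, 237.6]), ([235.5, 217.9], 0.2, [630.5, -50.6])]
wrist knob_grip [([216.3, 181.1], 0.62, [544.2, 175.9])]
[514.168 372.205 146.385] [ 0.68   0.94   1.126 -0.963  1.584  0.593]
1 (np.float64(5.684341886080802e-14), [array([ 0.124,  0.59 ,  1.359,  0.001,  1.191, -0.225])])
dp [-142.63     0.457  141.647] rot [ 0.001  1.052 -0.005] d 201.01525663528832
-1 (np.float64(5.684341886080802e-14), [])
dp [-142.63     0.457  141.647] rot [ 1.575 -0.002  2.713] d 201.01525663528832
```

```bash
python3 - <<'E'
from wp import *
# rail geometry from top & scene views
c=camera('top')
for n,z in (('rail',0),('detector',0)):
    for cam in ('top','scene'):
        cc=camera(cam); print(n,cam,[(atz(cc,m['xy'],z)[:2].round(0).tolist(),round(m['p'],2)) for m in mark_of(n,cam)[:3]])
def f(x,y,az,sg,z=150):
    t=np.radians(az);h=np.array([np.cos(t),np.sin(t),0])
    return [q.round(2).tolist() for q in ik([x,y,z],frame(sg*np.array([-h[1],h[0],0]),[0,0,-1]))[1]]
print('pick'); 
for az in (-70,-60):
  for sg in (1,-1): print(az,sg,f(580,190,az,sg))
print('rail')
for az in (94,90):
  for y in (60,-30):
    for sg in (1,-1): print(az,sg,f(520,y,az,sg))
E
```

```text
rail top [([331.0, -14.0], 0.67), ([529.0, -68.0], 0.61)]
rail scene [([531.0, -66.0], 0.89), ([332.0, -11.0], 0.76)]
detector top [([523.0, -111.0], 0.69)]
detector scene [([534.0, -102.0], 0.93)]
pick
-70 1 [[0.12, 0.65, 1.4, 0.0, 1.09, -0.22]]
-70 -1 []
-60 1 [[0.12, 0.65, 1.4, 0.0, 1.09, -0.4]]
-60 -1 [[0.12, 0.65, 1.4, -0.0, 1.09, 2.74]]
rail
94 1 []
94 -1 [[-0.11, 0.48, 1.69, 0.0, 0.97, -0.18]]
94 1 [[-0.28, 0.48, 1.69, -0.0, 0.97, 2.79]]
94 -1 [[-0.28, 0.48, 1.69, 0.0, 0.97, -0.35]]
90 1 []
90 -1 [[-0.11, 0.48, 1.69, 0.0, 0.97, -0.11]]
90 1 [[-0.28, 0.48, 1.69, -0.0, 0.97, 2.86]]
90 -1 [[-0.28, 0.48, 1.69, 0.0, 0.97, -0.28]]
```

```bash
python3 - <<'E'
from wp import *
t=np.radians(-70);h=np.array([np.cos(t),np.sin(t),0]);F=frame(np.array([-h[1],h[0],0]),[0,0,-1])
rel([574.2,206,180],F)
E
```

```text
dp [-116.881    0.28   137.23 ] rot [ 0.002  1.052 -0.005] d 180.2589633453703
```

```bash
python3 -m jog '{"dp":[[-35,0,20],[-60,0,50],[-85,0,80],[-105,0,110],[-117,0,137]],"delta_rot":[[0,0.18,0],[0,0.36,0],[0,0.54,0],[0,0.72,0],[0,0.9,0]],"fingers":[0.3,0.3,0.3,0.3,0.3]}'
python3 -m jog '{"dp":[[0,0,0],[0,0,0],[0,0,0],[0,0,0],[0,0,0]],"delta_rot":[[0,0.152,-0.005],[0,0.152,-0.005],[0,0.152,-0.005],[0,0.152,-0.005],[0,0.152,-0.005]],"fingers":[0.3,0.3,0.3,0.3,0.3]}'
python3 - <<'E'
from wp import *
s=observe();print(s['tool_pos'],s['ee_rot'])
c=camera('wrist');cv2.imwrite('pics/w5.png',cv2.resize(c['color'],(800,600)))
t=np.radians(-70);h=np.array([np.cos(t),np.sin(t),0]);F=frame(np.array([-h[1],h[0],0]),[0,0,-1]);rel([574.2,206,97],F)
xc=-h;yc=np.cross(Z,xc);m=np.array([580,190,26.5])
for k,d in (('carrier_mid',0*h),('web_grip',14*xc+10.5*Z),('knob_grip',-13*xc+47*yc+7*Z)): print(k,proj(c,m+d),[m_['xy'] for m_ in mark_of(k,'wrist')[:3]])
for u,v in ((30,-8),(30,8),(-30,8),(-30,-8)): print(proj(c,m+u*xc+v*yc+26.5*Z)*[800/512,600/384])
E
```

```text
time: 15.72
tool_pos: [574.5, 204.9, 181.4]
ee_rot: [0.574, 0.816, -0.039, 0.062]
contact_force: [-0.0, 0.7, -1.2]
gripper_width: 29.8
gripper_force: 0.0
time: 16.35
tool_pos: [573.6, 206.8, 180.1]
ee_rot: [0.572, 0.82, 0.001, 0.001]
contact_force: [-0.6, 0.2, -0.1]
gripper_width: 30.1
gripper_force: 0.0
[573.609 206.783 180.101] [0.572 0.82  0.001 0.001]
dp [-0.724 -0.028 83.125] rot [0.003 0.    0.003] d 83.12856806727423
carrier_mid [253.41  224.528] [[66.3, 54.5], [255.9, 226.3]]
web_grip [253.46  212.943] [[256.0, 213.2], [50.4, 66.3], [196.8, 242.9]]
knob_grip [194.635 242.853] [[8.8, 21.4], [200.8, 245.0]]
[414.125 311.832]
[378.142 311.74 ]
[379.239 429.64 ]
[412.32  429.684]
```

View pics/w5.png

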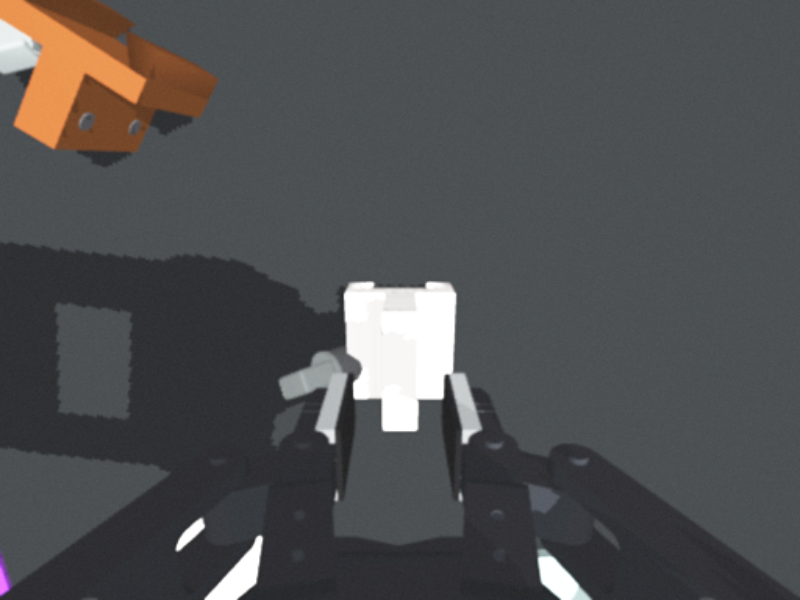

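The web top (columns 383–417, rows 310–431 in this view) is where predicted, within 2 px. I'll grip from above and yaw it 30° so that a second grasp keeps the wrist in range.

```bash
python3 -m jog '{"dp":[[-1,0,25],[-1,0,50],[-1,0,70],[-1,0,83],[-1,0,83]],"delta_rot":[[0,0,0],[0,0,0],[0,0,0],[0,0,0],[0,0,0]],"fingers":[0.3,0.3,0.3,0.3,0.3]}'
python3 -m jog '{"dp":[[0,0,0],[0,0,0],[0,0,0],[0,0,0],[0,0,-6]],"delta_rot":[[0,0,0],[0,0,0],[0,0,0],[0,0,0],[0,0,0]],"fingers":[0.3,1,1,1,1]}' 60
python3 -m jog '{"dp":[[0,0,-4],[0,0,-4],[0,0,-4],[0,0,0],[0,0,5.5]],"delta_rot":[[0,0,-0.17],[0,0,-0.34],[0,0,-0.52],[0,0,-0.52],[0,0,-0.52]],"fingers":[1,1,1,1,1]}'
python3 -m jog '{"dp":[[0,0,0],[0,0,0],[0,0,0],[0,0,0],[0,0,0]],"delta_rot":[[0,0,0],[0,0,0],[0,0,0],[0,0,0],[0,0,0]],"fingers":[1,1,0.2,0.2,0.2]}'
python3 -m jog '{"dp":[[0,0,-15],[0,0,-40],[0,0,-60],[0,0,-60],[0,0,-60]],"delta_rot":[[0,0,0],[0,0,0],[0,0,0],[0,0,-0.18],[0,0,-0.36]],"fingers":[0.2,0.2,0.2,0.2,0.2]}'
python3 -c "
from h import *
print(observe()['q'],camera('wrist') and [ (k,mark_of(k,'wrist')[0]['xy']) for k in ('carrier_mid','web_grip')])"
```

```text
time: 17.18
tool_pos: [574.3, 205.2, 96.6]
ee_rot: [0.573, 0.82, 0.001, 0.0]
contact_force: [0.7, -0.6, 0.0]
gripper_width: 29.6
gripper_force: 0.0
time: 17.8
tool_pos: [574.0, 205.1, 102.8]
ee_rot: [0.573, 0.82, 0.001, 0.0]
contact_force: [-0.3, -0.3, -3.7]
gripper_width: 14.9
gripper_force: 58.6
time: 18.42
tool_pos: [574.5, 205.3, 98.0]
ee_rot: [0.344, 0.939, 0.001, 0.001]
contact_force: [-21.2, -5.7, 48.9]
gripper_width: 15.1
gripper_force: 65.9
time: 19.05
tool_pos: [574.6, 205.2, 97.6]
ee_rot: [0.343, 0.939, 0.001, 0.001]
contact_force: [0.1, -1.0, -0.1]
gripper_width: 34.7
gripper_force: 0.0
time: 19.68
tool_pos: [574.5, 205.2, 159.1]
ee_rot: [0.166, 0.986, 0.001, 0.002]
contact_force: [-0.8, -0.8, 0.2]
gripper_width: 33.9
gripper_force: 0.0
[ 0.151  0.634  1.401  0.001  1.101 -1.086] [('carrier_mid', [249.7, 228.5]), ('web_grip', [253.6, 219.1])]
```

```bash
for i in 1; do python3 -m jog '{"dp":[[0,0,0],[0,0,0],[0,0,0],[0,0,0],[0,0,0]],"delta_rot":[[0,0,0.18],[0,0,0.36],[0,0,0.54],[0,0,0.72],[0,0,0.9]],"fingers":[0.2,0.2,0.2,0.2,0.2]}' >/dev/null
python3 -m jog '{"dp":[[0,0,0],[0,0,0],[0,0,0],[0,0,0],[0,0,0]],"delta_rot":[[0,0,0.18],[0,0,0.36],[0,0,0.54],[0,0,0.72],[0,0,0.9]],"fingers":[0.2,0.2,0.2,0.2,0.2]}' >/dev/null
python3 -m jog '{"dp":[[0,0,0],[0,0,0],[0,0,0],[0,0,0],[0,0,0]],"delta_rot":[[0,0,0.18],[0,0,0.36],[0,0,0.54],[0,0,0.72],[0,0,0.9]],"fingers":[0.2,0.2,0.2,0.2,0.2]}' >/dev/null
python3 -m jog '{"dp":[[0,0,0],[0,0,0],[0,0,0],[0,0,0],[0,0,0]],"delta_rot":[[0,0,0.18],[0,0,0.36],[0,0,0.54],[0,0,0.72],[0,0,0.79]],"fingers":[0.2,0.2,0.2,0.2,0.2]}' ; done
python3 - <<'E'
from wp import *
s=observe();print(s['tool_pos'],s['ee_rot'],s['q'])
c=camera('wrist');cv2.imwrite('pics/w6.png',cv2.resize(c['color'],(800,600)))
t=np.radians(-40);h=np.array([np.cos(t),np.sin(t),0]);F=frame(-np.array([-h[1],h[0],0]),[0,0,-1]);rel([574.5,205.2,97],F)
xc=-h;yc=np.cross(Z,xc);m=np.array([587.5,194.3,26.5])
for k,d in (('carrier_mid',0*h),('web_grip',14*xc+10.5*Z),('knob_grip',-13*xc+47*yc+7*Z)): print(k,proj(c,m+d),[m_['xy'] for m_ in mark_of(k,'wrist')[:3]])
# web top blob fit
w=(c['color'].min(2)>235).astype(np.uint8);n,l,st,ce=cv2.connectedComponentsWithStats(w)
for i in range(1,n):
    if st[i,4]>60: print(st[i],ce[i])
E
```

```text
time: 22.32
tool_pos: [574.4, 205.1, 158.2]
ee_rot: [0.94, -0.341, 0.001, -0.001]
contact_force: [-0.5, 0.2, -0.6]
gripper_width: 34.1
gripper_force: 0.0
[574.411 205.141 158.179] [ 0.94  -0.341  0.001 -0.001] [0.151 0.636 1.402 0.001 1.1   2.417]
dp [-0.093  0.099 61.148] rot [-0.004 -0.002  0.   ] d 61.14785120167225
carrier_mid [255.258 193.514] [[258.5, 193.1]]
web_grip [255.158 217.454] [[252.9, 218.0]]
knob_grip [325.4   178.258] [[326.5, 177.8]]
[ 457   46   55   68 1441] [487.656  81.404]
[ 476   81   36   73 1443] [499.629 117.358]
[ 215  146   81  103 6371] [253.36  193.214]
```

```bash
cat > rail.py <<'E'
from wp import *
from scipy.optimize import minimize
def render(c,pr):
    x,y,a,dd=pr;ca,sa=np.cos(a),np.sin(a);S=4
    M=np.zeros((384*S,512*S),np.uint8)
    def hull(P):
        w=[proj(c,[x+ca*u-sa*v,y+sa*u+ca*v,z]) for u,v,z in P]
        cv2.fillConvexPoly(M,cv2.convexHull(np.round((np.array(w)+.5)*S*16).astype(np.int32)),255,shift=4)
    hull([(u,v,z) for u in(-110,110) for v in(-30,30) for z in (0,3)])
    hull([(u,v,z) for u in(-98,110) for v,z in ((-13,8),(13,8),(-20,20),(20,20))]+[(-110,v,20) for v in (-15,15)])
    hull([(dd+u,v,z) for u in(0,66) for v in(-31,31) for z in (20,86)])
    return cv2.resize(M,(512,384),interpolation=cv2.INTER_AREA)/255.
ob=[]
for n in ('top','scene'):
    c=camera(n);m=np.zeros((384,512),bool)
    for k in ('rail','detector'):
        for s in silhouettes(k,n):
            p=atz(c,s['xy'],10)
            if abs(p[0]-530)<50 and abs(p[1]+70)<70: m|=s['pixels']
    ob.append((c,m))
    print(n,m.sum())
def cost(p,o): return sum(np.abs(render(c,p)-m).sum() for c,m in o)
for o in (ob[:1],ob[1:],ob):
    b=min((minimize(cost,[528,-67,a,30],args=(o,),method='Nelder-Mead',options=dict(initial_simplex=np.array([[528,-67,a,30],[535,-67,a,30],[528,-60,a,30],[528,-67,a+.08,30],[528,-67,a,40]]),maxiter=250)) for a in (-1.5,-1.57)),key=lambda r:r.fun)
    print(b.x,b.fun)
E
python3 rail.py
```

```text
top 970
scene 1299
[525.082 -60.714  -1.496  23.984] 663.4470588235295
[526.759 -72.746  -1.445  39.869] 137.10980392156864
[526.647 -71.384  -1.473  36.522] 872.756862745098
```

```bash
python3 -m jog '{"dp":[[0,0,20],[0,0,40],[0,0,55],[0,0,61],[0,0,61]],"delta_rot":[[0,0,0],[0,0,0],[0,0,0],[0,0,0],[0,0,0]],"fingers":[0.2,0.2,0.2,0.2,0.2]}'
python3 -m jog '{"dp":[[0,0,0],[0,0,0],[0,0,0],[0,0,0],[0,0,-10]],"delta_rot":[[0,0,0],[0,0,0],[0,0,0],[0,0,0],[0,0,0]],"fingers":[0.2,1,1,1,1]}' 60
```

```text
time: 23.45
tool_pos: [574.6, 205.2, 96.7]
ee_rot: [0.941, -0.337, 0.001, -0.001]
contact_force: [0.7, -0.0, -0.5]
gripper_width: 33.8
gripper_force: 0.0
time: 24.08
tool_pos: [573.9, 205.1, 106.0]
ee_rot: [0.941, -0.337, 0.0, -0.001]
contact_force: [-0.1, 0.3, -3.5]
gripper_width: 15.0
gripper_force: 58.6
```

```bash
python3 -m jog '{"dp":[[10,20,-50],[35,65,-90],[65,120,-120],[95,175,-140],[125,225,-150]],"delta_rot":[[0,0,-0.15],[0,0,-0.32],[0,0,-0.49],[0,0,-0.66],[0,0,-0.83]],"fingers":[1,1,1,1,1]}'
python3 -m jog '{"dp":[[0,0,0],[0,0,0],[0,0,0],[0,0,0],[0,0,0]],"delta_rot":[[0,0,-0.18],[0,0,-0.36],[0,0,-0.54],[0,0,-0.72],[0,0,-0.9]],"fingers":[1,1,1,1,1]}'
python3 -m jog '{"dp":[[0,0,0],[0,0,0],[0,0,0],[0,0,0],[0,0,0]],"delta_rot":[[0,0,-0.18],[0,0,-0.36],[0,0,-0.54],[0,0,-0.64],[0,0,-0.64]],"fingers":[1,1,1,1,1]}'
python3 - <<'E'
from h import *
s=observe();print(s['time'],s['tool_pos'],s['ee_rot'])
c=camera('wrist');cv2.imwrite('pics/w7.png',cv2.resize(c['color'],(800,600)))
for k in ('rail','detector'):
    print(k,[(m['xy'],m['p']) for m in mark_of(k,'wrist')[:3]])
ca,sa=np.cos(-1.47),np.sin(-1.47)
for u,v,z in ((-110,-30,3),(-110,30,3),(37,31,86),(37,-31,86),(-98,20,20)): print(proj(c,[527+ca*u-sa*v,-71+sa*u+ca*v,z]))
E
```

```text
time: 24.7
tool_pos: [529.2, -36.3, 254.6]
ee_rot: [0.998, 0.069, 0.002, -0.0]
contact_force: [1.3, 0.5, -2.7]
gripper_width: 14.8
gripper_force: 59.7
time: 25.32
tool_pos: [529.6, -34.6, 253.4]
ee_rot: [0.868, 0.496, 0.001, -0.0]
contact_force: [-0.6, 0.3, -2.8]
gripper_width: 14.8
gripper_force: 59.9
time: 25.95
tool_pos: [529.7, -34.7, 253.4]
ee_rot: [0.671, 0.742, 0.001, 0.0]
contact_force: [0.6, 0.1, -3.0]
gripper_width: 15.3
gripper_force: 59.9
25.95 [529.694 -34.664 253.367] [0.671 0.742 0.001 0.   ]
rail [([82.8, 141.6], 0.7)]
detector [([358.2, 380.9], 0.4)]
[217.8   105.364]
[276.15  105.389]
[280.259 274.92 ]
[212.14  275.012]
[266.988 118.242]
```

View pics/w7.png

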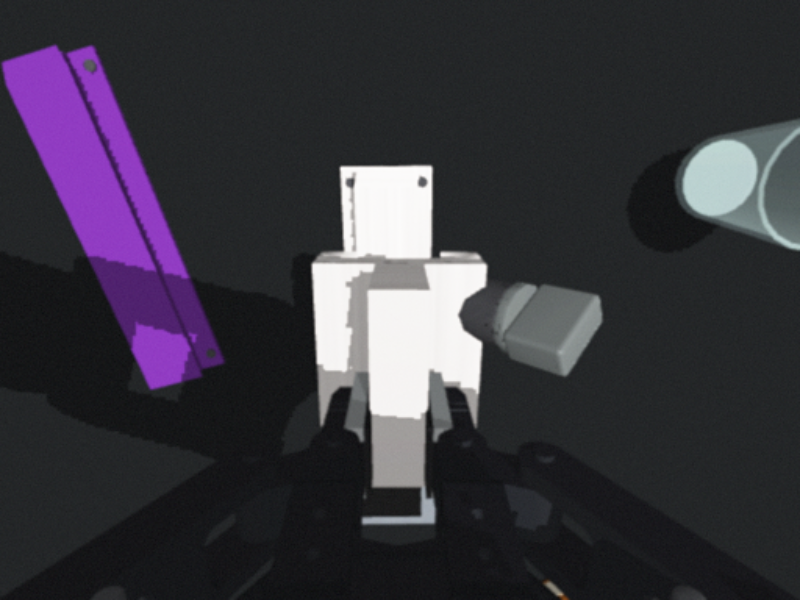

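The wrist picture shows the carrier held with its knob on the far side (right) and the rail's open end ahead of it, base corners at (341,167) and (432,166). Both agree with the fit within about 1 px. I'll refine the axis from the rail's edges.

```bash
cat > e.py <<'E'
from h import *
c=camera('wrist');g=c['color'].astype(int).sum(2)/3
L=[];Rr=[]
for r in range(112,158,2):
    row=np.convolve(g[r],[.25,.5,.25],'same')
    def cross(rng):
        for x in rng:
            a,b=row[x],row[x+1]
            if (a-110)*(b-110)<0: return x+(110-a)/(b-a)
    l=cross(range(200,240)); q=cross(range(295,250,-1))
    if l and q: L.append(atz(c,[l,r],3)); Rr.append(atz(c,[q,r],3))
L,Rr=np.array(L),np.array(Rr);M=(L+Rr)/2
for P in (L,Rr,M):
    k=np.polyfit(P[:,1],P[:,0],1);print('az',-np.pi/2-np.arctan(k[0]),'x at y=37,0',np.polyval(k,[37,0]),np.std(P[:,0]-np.polyval(k,P[:,1])))
print('width',np.linalg.norm(L-Rr,axis=1).mean())
print('end',atz(c,[218.2,106.9],3),atz(c,[276.5,106.2],3))
# carrier web-top edges in hand
s=observe();print(R.from_quat(s['ee_rot']).as_matrix())
print('web',[atz(c,[u*.64,v*.64],s['tool_pos'][2]-54-16.5+26.5) for u,v in ((368,290),(429,291),(370,418),(429,418))])
E
python3 e.py
```

```text
az -1.4592229100804055 x at y=37,0 [484.753 488.898] 0.07929235710564494
az -1.461336642340227 x at y=37,0 [546.95  551.016] 0.0876097485595448
az -1.4602785813295438 x at y=37,0 [515.855 519.961] 0.06339668610417433
width 61.76248874570921
end [486.887  33.951   3.   ] [546.543  40.651   3.   ]
[[-0.1    0.995  0.003]
 [ 0.995  0.1    0.001]
 [ 0.001  0.003 -1.   ]]
web [array([518.7  ,   9.737, 209.425]), array([534.068,  11.007, 209.425]), array([522.22 , -26.746, 209.425]), array([538.447, -25.146, 209.425])]
```

```bash
cat > ins.py <<'E'
from h import *
import sys
e=np.array([np.cos(-1.460),np.sin(-1.460),0]);n=np.array([-e[1],e[0],0])  # n = away from robot
O=np.array([514.8,37,0])
def tgt(s,z): return O+(s+17)*e+[0,0,z]   # s: carrier mid relative to open end
F=frame(n,[0,0,-1])
if __name__=='__main__':
    s=observe();d=np.array(s['tool_pos'])-O;print('s',d@e-17,'lat',d@n,'z',s['tool_pos'][2],'f along/lat/z',np.dot(s['contact_force'],e),np.dot(s['contact_force'],n),s['contact_force'][2],s['gripper_width'])
    rel(tgt(float(sys.argv[1]),float(sys.argv[2])),F)
E
python3 ins.py -55 150
```

```text
s 55.915340836702015 lat 7.03429646619214 z 253.4251440480324 f along/lat/z -0.29212169576995495 0.2894091232451024 -4.030173470927085 15.22811036682883
dp [110.713  -8.57  103.526] rot [ 0.003 -0.001 -0.011] d 151.81717485532496
```

```bash
python3 -m jog '{"dp":[[40,-2,10],[80,-5,30],[111,-8.5,60],[111,-8.5,95],[111,-8.5,115]],"delta_rot":[[0.003,0,-0.011],[0.003,0,-0.011],[0.003,0,-0.011],[0.003,0,-0.011],[0.003,0,-0.011]],"fingers":[1,1,1,1,1]}' 80
python3 -m jog '{"dp":[[0,0,15],[0,0,27],[0,0,31],[0,0,31],[0,0,31]],"delta_rot":[[0,0,0],[0,0,0],[0,0,0],[0,0,0],[0,0,0]],"fingers":[1,1,1,1,1]}'
python3 ins.py -55 106.7
python3 -c "
from ins import *
c=camera('wrist')
m=O-55*e+[0,0,106.7-70.2];m0=tgt(-55,0)
w=(c['color'].min(2)>215).astype(np.uint8)
for k in ('carrier_mid','web_grip'): print(k,[x['xy'] for x in mark_of(k,'wrist')[:2]],proj(c,m+(14*e+[0,0,10.5] if k[0]=='w' else 0)))
"
```

```text
time: 26.78
tool_pos: [510.1, 75.5, 137.0]
ee_rot: [0.666, 0.746, -0.0, -0.001]
contact_force: [0.3, 0.6, -2.4]
gripper_width: 14.7
gripper_force: 82.0
time: 27.4
tool_pos: [510.9, 75.0, 108.1]
ee_rot: [0.666, 0.746, 0.001, 0.0]
contact_force: [-0.1, 0.1, -2.8]
gripper_width: 14.7
gripper_force: 82.0
s -55.22477718056762 lat 0.3553872120464626 z 108.09060914225178 f along/lat/z -0.1270247374430582 -0.05965510544469734 -2.8295671269097062 14.661823417969304
dp [-0.225 -0.358  1.39 ] rot [ 0.001 -0.001  0.002] d 1.452796832975734
carrier_mid [[256.1, 225.0]] [252.25  225.022]
web_grip [[252.6, 264.7]] [252.132 259.668]
```

```bash
python3 -m jog '{"dp":[[-8,-0.4,1],[-16,-0.4,1],[-22,-0.4,1],[-26,-0.4,1],[-30,-0.4,1]],"delta_rot":[[0,0,0],[0,0,0],[0,0,0],[0,0,0],[0,0,0]],"fingers":[1,1,1,1,1]}'
python3 ins.py -10 106.7
python3 -m jog '{"dp":[[-3,0,0],[-6,0,0],[-8,0,0],[-10,0,0],[-12,0,0]],"delta_rot":[[0,0,0],[0,0,0],[0,0,0],[0,0,0],[0,0,0]],"fingers":[1,1,1,1,1]}'
python3 ins.py -10 106.7
```

```text
time: 28.18
tool_pos: [513.6, 44.9, 106.5]
ee_rot: [0.666, 0.746, 0.001, -0.0]
contact_force: [-0.5, -0.1, -2.6]
gripper_width: 14.7
gripper_force: 82.0
s -24.987566537285765 lat -0.28361890488156744 z 106.49049679236843 f along/lat/z -0.003027392883718949 -0.5390252626588784 -2.625259073050654 14.723346012332419
dp [-14.988   0.263  -0.226] rot [ 0.    -0.001  0.001] d 14.99171377750997
time: 28.8
tool_pos: [515.0, 33.2, 106.5]
ee_rot: [0.666, 0.746, 0.001, -0.0]
contact_force: [-0.2, 0.4, -3.3]
gripper_width: 14.6
gripper_force: 82.0
s -13.188702261496285 lat -0.25351981494005293 z 106.49630467795137 f along/lat/z -0.4599219431661514 -0.13863699405637223 -3.330707720594343 14.646600749341943
dp [-3.189  0.249 -0.207] rot [ 0.    -0.001  0.002] d 3.205243546637805
```

```bash
python3 -m jog '{"dp":[[-10,0.2,0],[-20,0.2,0],[-30,0.2,0],[-42,0.2,0],[-52,0.2,0]],"delta_rot":[[0,0,0],[0,0,0],[0,0,0],[0,0,0],[0,0,0]],"fingers":[1,1,1,1,1]}'
python3 ins.py -10 106.7
python3 -m jog '{"dp":[[-10,0,0],[-20,0,0],[-30,0,0],[-37,0,0],[-42,0,0]],"delta_rot":[[0,0,0],[0,0,0],[0,0,0],[0,0,0],[0,0,0]],"fingers":[1,1,1,1,1]}'
python3 ins.py 95 106.7
```

```text
time: 29.42
tool_pos: [521.1, -19.2, 106.5]
ee_rot: [0.666, 0.746, 0.001, -0.0]
contact_force: [0.1, 2.2, -0.5]
gripper_width: 14.7
gripper_force: 82.5
s 39.58032339915258 lat 0.05095411911188356 z 106.483538895081 f along/lat/z -2.1314614885166687 0.30194537188255766 -0.45608684343069766 14.741507062281032
dp [49.581  0.005 -0.158] rot [ 0.001 -0.001  0.001] d 49.58082209984778
time: 30.05
tool_pos: [525.8, -60.5, 106.5]
ee_rot: [0.666, 0.746, 0.001, -0.0]
contact_force: [-0.1, 2.4, 1.5]
gripper_width: 14.8
gripper_force: 82.9
s 81.0858328089058 lat 0.13916316118638772 z 106.51150035055355 f along/lat/z -2.428851424903228 0.12506589825121606 1.523247678907019 14.811429018320588
dp [-13.914  -0.158  -0.204] rot [ 0.001 -0.001  0.001] d 13.916139806893113
```

```bash
python3 -m jog '{"dp":[[-3,0,0.4],[-6,0,0.4],[-9,0,0.4],[-12,0,0.4],[-15,0,0.4]],"delta_rot":[[0,0,0],[0,0,0],[0,0,0],[0,0,0],[0,0,0]],"fingers":[1,1,1,1,1]}'
python3 ins.py 95 106.7
python3 -m jog '{"dp":[[-2,0,0],[-4,0,0],[-6,0,0],[-8,0,0],[-10,0,0]],"delta_rot":[[0,0,0],[0,0,0],[0,0,0],[0,0,0],[0,0,0]],"fingers":[1,1,1,1,1]}'
python3 ins.py 95 106.7
```

```text
time: 30.68
tool_pos: [527.7, -74.8, 106.5]
ee_rot: [0.666, 0.746, 0.001, -0.0]
contact_force: [0.1, 5.3, 5.3]
gripper_width: 14.8
gripper_force: 83.6
s 95.5105418718647 lat 0.430294665665327 z 106.48106325491952 f along/lat/z -5.275648895026985 0.6585815691632585 5.2568399530671766 14.791160931845292
dp [ 0.512 -0.429 -0.219] rot [ 0.001 -0.001  0.002] d 0.7026662085041044
time: 31.3
tool_pos: [528.8, -84.7, 106.5]
ee_rot: [0.666, 0.746, 0.001, -0.0]
contact_force: [-0.8, 4.9, 6.5]
gripper_width: 14.9
gripper_force: 83.6
s 105.46827857045064 lat 0.4239616351702979 z 106.46487173661099 f along/lat/z -4.918253772090433 -0.293667812784321 6.4698660701650805 14.893877365521254
dp [10.469 -0.404 -0.223] rot [ 0.001 -0.001  0.002] d 10.479498317996727
```

```bash
python3 -m jog '{"dp":[[-2,0,0],[-4,0,0],[-6,0,0],[-8,0,0],[-9,0,0]],"delta_rot":[[0,0,0],[0,0,0],[0,0,0],[0,0,0],[0,0,0]],"fingers":[1,1,1,1,1]}'
python3 ins.py 95 106.7
```

```text
time: 31.92
tool_pos: [529.8, -93.6, 106.5]
ee_rot: [0.666, 0.746, 0.001, -0.0]
contact_force: [-0.1, 4.8, 6.9]
gripper_width: 14.7
gripper_force: 83.6
s 114.4782362751751 lat 0.4636285533712386 z 106.49594012533106 f along/lat/z -4.82459614302686 0.39789164241141817 6.9332683034591325 14.743144841372217
dp [19.479 -0.43  -0.18 ] rot [ 0.001 -0.001  0.002] d 19.484821791833184
```

```bash
python3 -m jog '{"dp":[[-1.5,0,0],[-3,0,0],[-4,0,0],[-5,0,0],[-6,0,0]],"delta_rot":[[0,0,0],[0,0,0],[0,0,0],[0,0,0],[0,0,0]],"fingers":[1,1,1,1,1]}'
python3 ins.py 95 106.7
```

```text
time: 32.55
tool_pos: [530.2, -97.8, 106.5]
ee_rot: [0.666, 0.746, 0.002, -0.001]
contact_force: [-0.6, 20.2, 11.0]
gripper_width: 14.6
gripper_force: 84.3
s 118.70359996500497 lat 0.4394851550830276 z 106.48736363453524 f along/lat/z -20.18972462640417 1.6081288709999129 10.980070830209806 14.622776929594057
dp [23.705 -0.398 -0.103] rot [ 0.001 -0.005  0.002] d 23.708627390180958
```

Home: contact with the detector shows as 20 N along the rail at s = 118.7. Now I'll plan the knob grasp and check the wrist range through the whole turn.

```bash
cat > kn.py <<'E'
from kin import *
from ins import O,e,n
Z=np.array([0,0,1.]);C=O+118.7*e+.44*n+35.5*Z;K=C-13*e+47*n+7*Z;k=(n+Z)/np.sqrt(2);yk=np.cross(k,e)
def kp(th,out,sg):
    y=R.from_rotvec(-k*th).apply(yk)*sg
    return K+(54+out)*k,frame(y,-k)
if __name__=='__main__':
    print(C,K)
    for sg in (1,-1):
        for th,out in ((.2,90),(.2,11),(.9,11),(1.3,11),(1.7,11)):
            p,F=kp(th,out,sg);r,o=ik(p,F);print(sg,th,out,p,round(r,3),o)
E
python3 kn.py
python3 -m jog '{"dp":[[0.5,0,0],[1,0,0],[1,0,0],[1,0,0],[1,0,0]],"delta_rot":[[0,0,0],[0,0,0],[0,0,0],[0,0,0],[0,0,0]],"fingers":[1,1,0.3,0.3,0.3]}'
python3 -m jog '{"dp":[[0,0,-20],[0,0,-50],[0,0,-80],[0,0,-110],[0,0,-110]],"delta_rot":[[0,0,0],[0,0,0],[0,0,0],[0,0,0],[0,0,0]],"fingers":[0.3,0.3,0.3,0.3,0.3]}'
python3 ins.py 95 106.7
```

```text
[528.362 -80.924  35.5  ] [573.636 -62.806  42.5  ]
1 0.2 90 [674.835 -51.548 144.323] 0.0 [array([-0.192,  1.188,  0.518, -0.259,  2.181, -0.168])]
1 0.2 11 [619.316 -57.724  88.462] 0.0 [array([-0.214,  1.085,  0.88 , -0.243,  1.924, -0.12 ])]
1 0.9 11 [619.316 -57.724  88.462] 0.0 [array([-0.214,  1.085,  0.88 , -0.244,  1.924,  0.58 ])]
1 1.3 11 [619.316 -57.724  88.462] 0.0 [array([-0.214,  1.085,  0.88 , -0.244,  1.924,  0.98 ])]
1 1.7 11 [619.316 -57.724  88.462] 0.0 [array([-0.214,  1.085,  0.88 , -0.245,  1.924,  1.38 ])]
-1 0.2 90 [674.835 -51.548 144.323] 0.0 []
-1 0.2 11 [619.316 -57.724  88.462] 0.0 []
-1 0.9 11 [619.316 -57.724  88.462] 0.0 [array([-0.214,  1.085,  0.88 , -0.243,  1.927, -2.561])]
-1 1.3 11 [619.316 -57.724  88.462] 0.0 [array([-0.214,  1.085,  0.88 , -0.242,  1.926, -2.161])]
-1 1.7 11 [619.316 -57.724  88.462] 0.0 [array([-0.214,  1.085,  0.88 , -0.242,  1.926, -1.761])]
time: 33.17
tool_pos: [530.2, -98.5, 106.0]
ee_rot: [0.666, 0.746, 0.001, -0.0]
contact_force: [1.0, 6.4, 2.2]
gripper_width: 29.5
gripper_force: 0.0
time: 33.8
tool_pos: [530.7, -99.7, 217.8]
ee_rot: [0.666, 0.746, 0.001, 0.002]
contact_force: [-0.6, -0.2, -0.1]
gripper_width: 29.5
gripper_force: 0.0
s 120.57596325826361 lat 0.694600630462221 z 217.78632360126002 f along/lat/z 0.08024844628323985 -0.6369155564365881 -0.08757982139926329 29.547587612210574
dp [ 25.769  -1.108 111.038] rot [0.004 0.002 0.002] d 113.99466504125421
```

```bash
python3 - <<'E'
from kn import *
for nm in ('wrist','scene','top'):
    c=camera(nm)
    for kk,P in (('knob_grip',K),('carrier_mid',C),('web_grip',C+14*e+10.5*Z)):
        pr=proj(c,P);print(nm,kk,pr,[m['xy'] for m in mark_of(kk,nm)[:6] if np.linalg.norm(np.array(m['xy'])-pr)<25])
    cv2.imwrite(f'pics/k_{nm}.png',c['color'])
    if nm=='wrist':
        p,F=kp(.2,90,1);rel(p,F)
E
```

```text
wrist knob_grip [309.169 158.776] [[310.0, 160.3]]
wrist carrier_mid [252.551 172.124] [[252.6, 174.9]]
wrist web_grip [252.521 191.108] [[254.2, 191.4]]
dp [ 30.755 149.68   70.225] rot [ 0.781 -0.08   0.192] d 168.17090612310983
scene knob_grip [240.763 212.521] [[242.2, 210.8]]
scene carrier_mid [225.97  210.896] [[226.1, 211.1]]
scene web_grip [223.199 211.026] [[222.0, 208.6]]
top knob_grip [282.518 178.534] [[282.1, 180.0]]
top carrier_mid [288.852 194.213] [[289.1, 193.1]]
top web_grip [293.843 193.124] [[296.5, 191.9], [288.9, 194.0]]
```

```bash
python3 -m jog '{"dp":[[5,45,0],[12,90,10],[20,125,30],[28,145,55],[31,150,70]],"delta_rot":[[0.13,-0.013,0.03],[0.29,-0.03,0.07],[0.45,-0.046,0.11],[0.61,-0.063,0.15],[0.77,-0.079,0.19]],"fingers":[0,0,0,0,0]}'
python3 -m jog '{"dp":[[0,0,0],[0,0,0],[0,0,0],[0,0,0],[0,0,0]],"delta_rot":[[0.01,0,0],[0.01,0,0],[0.01,0,0],[0.01,0,0],[0.01,0,0]],"fingers":[0,0,0,0,0]}'
python3 - <<'E'
from kn import *
c=camera('wrist');p,F=kp(.2,11,1);rel(p,F)
print(proj(c,K),[m['xy'] for m in mark_of('knob_grip','wrist')[:3]])
im=c['color'].copy();u,v=proj(c,K).astype(int)
cv2.imwrite('pics/w8.png',cv2.resize(im,(800,600)))
for th in (0,.2,.4):
    d=R.from_rotvec(-k*th).apply(e);y=np.cross(k,d)
    print(th,[(proj(c,K+10*k+a*13*d+b*6*y)*1.5625).round(0).tolist() for a,b in ((1,1),(1,-1),(-1,-1),(-1,1))])
E
```

```text
time: 35.02
tool_pos: [675.9, -50.2, 144.1]
ee_rot: [0.682, 0.625, -0.307, -0.223]
contact_force: [0.7, 0.1, -0.9]
gripper_width: 42.9
gripper_force: 0.0
time: 35.65
tool_pos: [675.6, -51.4, 147.0]
ee_rot: [0.682, 0.624, -0.307, -0.224]
contact_force: [-1.4, 0.2, 0.3]
gripper_width: 42.6
gripper_force: 0.0
dp [ 0.063  0.781 81.258] rot [ 0.004 -0.001  0.001] d 81.26139127293271
[253.643 206.561] [[254.3, 205.8]]
0 [[414.0, 352.0], [390.0, 357.0], [378.0, 307.0], [403.0, 302.0]]
0.2 [[409.0, 355.0], [384.0, 355.0], [383.0, 304.0], [409.0, 304.0]]
0.4 [[403.0, 357.0], [379.0, 352.0], [389.0, 302.0], [415.0, 307.0]]
```

View pics/w8.png

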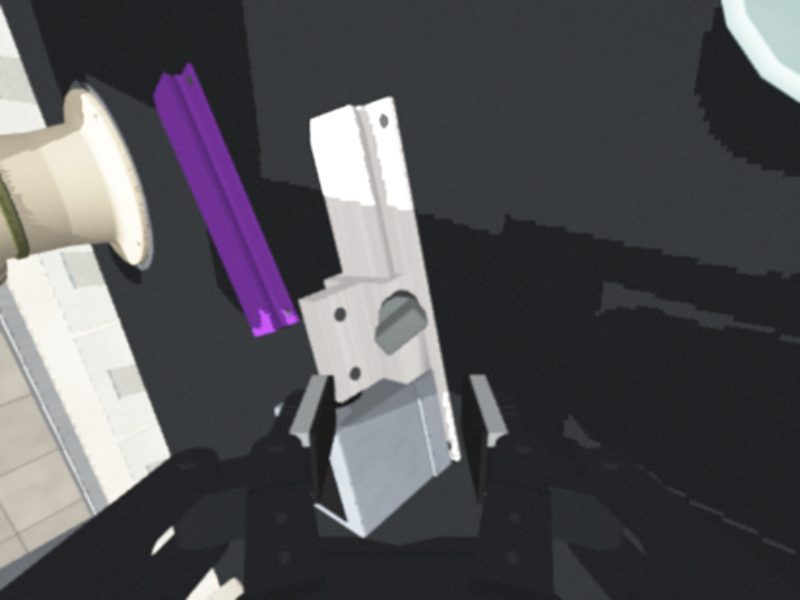

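The knob is at about (400,325), centred between the fingers, but its bar seems turned further than expected. I'll check it numerically.

```bash
python3 - <<'E'
from kn import *
im=cv2.resize(cv2.imread('pics/w8.png'),(512,384),interpolation=cv2.INTER_AREA)
g=im.mean(2).astype(int)
for r in range(182,234,2): print(r,' '.join('%3d'%v for v in g[r,232:282:2]))
E
```

```text
182 204 201 203 205 207 203 203 206 210 215 213 214 210 210 212 212 209 207 209 210 204  98  32  34  35
184 204 203 204 206 210 205 208 209 212 214 214 207 196 200 205 211 210 206 210 210 211 120  35  35  32
186 207 203 202 207 210 206 207 209 214 211 171 109  87  95 113 178 209 206 209 209 211 137  40  34  34
188 209 202 201 205 210 208 209 208 209 156  76  67  66  62  62  77 141 197 209 211 210 167  47  33  33
190 210 203 201 205 209 209 205 188 123  88 106 121 116 112 105  83  76 142 206 210 213 191  65  35  36
192 211 204 203 203 207 208 190 120 108 130 140 142 140 140 120 104 101 101 190 210 211 199  86  32  35
194 210 205 203 202 207 209 141 119 138 141 140 141 136 116 102 101 105  99 153 206 210 211 118  34  35
196 207 207 203 201 205 200 137 137 141 141 140 133 110 100 100 103 109 101 106 171 208 210 141  41  33
198 207 209 202 201 204 179 138 141 140 140 132 109 100 100 104 119 132 117 100 118 188 210 168  46  33
200 205 211 204 203 203 166 139 139 138 126 106 101 101 105 123 136 143 135 114 103 152 209 190  58  33
202 206 209 206 202 202 166 139 138 123 103 100 103 110 129 
[... 903 characters left out ...]
 136 138 139 138 137 135 137 166 205 213 212 212 199 186 187 207 209 210 183
222 208 207 205 206 207 186 143 135 138 137 136 135 172 210 215 213 213 213 201 185 183 204 209 209 195
224 210 206 207 205 208 202 186 144 134 134 144 188 210 213 213 213 212 212 203 186 178 199 208 208 198
226 209 206 207 204 207 202 201 179 148 152 190 207 212 213 213 213 213 211 203 185 176 197 207 208 209
228 210 206 207 206 207 204 201 202 198 202 204 208 212 213 213 213 214 212 204 187 176 190 207 207 210
230 210 207 205 206 206 204 201 200 204 204 203 207 209 214 213 214 213 211 205 189 175 181 205 208 210
232 210 208 206 207 204 206 200 202 203 203 204 207 209 211 213 213 213 213 207 191 176 176 204 207 209
```

```bash
python3 - <<'E'
from kn import *
c=camera('wrist');g=c['color'].mean(2)
m=((g>127)&(g<150)).astype(np.uint8);m[:, :232]=0;m[:,282:]=0
n_,l,st,ce=cv2.connectedComponentsWithStats(m,connectivity=4);i=l[214,255];print(st[i],ce[i])
pts=np.argwhere(l==i)[:,::-1]
# back-project to plane K+10k
P=[]
for p in pts:
    o,d=ray(c,p);P.append(o+d*((K+10*k-o)@k)/(d@k))
P=np.array(P)-K-10*k;ab=np.c_[P@e,P@np.cross(k,e)].astype(np.float32)
print(cv2.minAreaRect(ab),ab.mean(0)); u,s,vt=np.linalg.svd(ab-ab.mean(0));print(vt[0],'theta',-np.arctan2(vt[0][1],vt[0][0]))
p,F=kp(1.1,90,1);rel(p,F)
E
```

```text
[240 198  33  29 450] [256.209 212.447]
((0.8180427551269531, 2.635976791381836), (10.750688552856445, 26.511770248413086), 30.00526237487793) [1.22 1.92]
[-0.484  0.875] theta -2.0765631
dp [0.013 0.821 1.939] rot [ 0.003 -0.002  0.901] d 2.1057772566889694
```

The bar face measures 26.5 × 10.8 mm, which matches the knob, and sits at 1.065 rad in my convention. The joint zero isn't tied to the carrier's x axis. I'll align to it and go in.

```bash
sed -i 's/-k\*th)/-k*th)/; s/^C=O/C=O/' kn.py
python3 -m jog '{"dp":[[0,0,0],[0,0.8,5],[0,0.8,10],[0,0.8,15],[0,0.8,20]],"delta_rot":[[0,0,0.175],[0,0,0.35],[0,0,0.525],[0,0,0.7],[0,0,0.865]],"fingers":[0.3,0.3,0.3,0.3,0.3]}' 80
python3 -c "
from kn import *
p,F=kp(1.065,11,1);rel(p+.8*yk,F);print(observe()['q'])"
```

```text
time: 36.42
tool_pos: [662.1, -52.9, 131.1]
ee_rot: [0.882, 0.279, -0.374, -0.074]
contact_force: [0.6, 0.7, -0.6]
gripper_width: 29.9
gripper_force: 0.0
dp [ 0.263  0.192 60.559] rot [ 0.001 -0.003 -0.004] d 60.560331056614416
[-0.197  1.153  0.622 -0.251  2.111  0.717]
```

```bash
python3 -m jog '{"dp":[[0,0,18],[0,0,36],[0,0,50],[0,0,57],[0,0,61]],"delta_rot":[[0,0,0],[0,0,0],[0,0,0],[0,0,0],[0,0,0]],"fingers":[0.3,0.3,0.3,0.3,0.3]}'
python3 -m jog '{"dp":[[0,0,0],[0,0,0],[0,0,0],[0,0,0],[0,0,0]],"delta_rot":[[0,0,0],[0,0,0],[0,0,0],[0,0,0],[0,0,0]],"fingers":[0.3,1,1,1,1]}' 60
python3 -c "
from kn import *
s=observe();p,F=kp(1.065,11,1);rel(p,F);print(s['contact_force'],s['wrist_torque'],np.dot(s['wrist_torque'],k),s['gripper_width'])"
```

```text
time: 37.05
tool_pos: [619.5, -57.7, 88.0]
ee_rot: [0.881, 0.281, -0.374, -0.075]
contact_force: [0.8, 0.1, 0.0]
gripper_width: 29.8
gripper_force: 0.0
time: 37.67
tool_pos: [619.7, -57.7, 88.3]
ee_rot: [0.881, 0.281, -0.373, -0.075]
contact_force: [3.5, 0.4, 0.9]
gripper_width: 10.7
gripper_force: 62.5
dp [-0.339 -0.203  0.136] rot [ 0.002 -0.004  0.001] d 0.4178037812118459
[3.522 0.367 0.917] [ 0.058 -0.431  0.046] 0.03904218107105084 10.73311617761622
```

Gripped at 10.7 mm with small forces. Now I'll turn clockwise (+ tool z).

```bash
python3 -m jog '{"dp":[[0,0,0],[0,0,0],[0,0,0],[0,0,0],[0,0,0]],"delta_rot":[[0,0,0.15],[0,0,0.3],[0,0,0.45],[0,0,0.6],[0,0,0.75]],"fingers":[1,1,1,1,1]}'
python3 -c "
from kn import *
s=observe();print(s['contact_force'],np.dot(s['wrist_torque'],k),s['q'][5])"
python3 -m jog '{"dp":[[0,0,0],[0,0,0],[0,0,0],[0,0,0],[0,0,0]],"delta_rot":[[0,0,0.08],[0,0,0.16],[0,0,0.24],[0,0,0.3],[0,0,0.36]],"fingers":[1,1,1,1,1]}'
python3 -c "
from kn import *
s=observe();print(s['contact_force'],np.dot(s['wrist_torque'],k),s['q'][5])"
```

```text
time: 38.3
tool_pos: [619.6, -58.1, 88.4]
ee_rot: [0.922, -0.064, -0.375, 0.068]
contact_force: [2.1, -3.2, 2.3]
gripper_width: 10.5
gripper_force: 62.6
[ 2.147 -3.194  2.269] 0.16093608607111537 1.4997118579774744
time: 38.92
tool_pos: [619.5, -58.2, 88.3]
ee_rot: [0.896, -0.226, -0.357, 0.134]
contact_force: [1.0, -2.9, 2.4]
gripper_width: 10.4
gripper_force: 62.6
[ 1.043 -2.925  2.372] 0.1198019720479373 1.8567746566154044
```

Turning with about 0.12 N m. I'll continue until the torque rises.

```bash
python3 -m jog '{"dp":[[0,0,0],[0,0,0],[0,0,0],[0,0,0],[0,0,0]],"delta_rot":[[0,0,0.04],[0,0,0.08],[0,0,0.12],[0,0,0.16],[0,0,0.2]],"fingers":[1,1,1,1,1]}' 80
python3 -c "
from kn import *
s=observe();print(s['contact_force'],np.dot(s['wrist_torque'],k),s['q'][5])"
python3 -m jog '{"dp":[[0,0,0],[0,0,0],[0,0,0],[0,0,0],[0,0,0]],"delta_rot":[[0,0,0.04],[0,0,0.08],[0,0,0.12],[0,0,0.15],[0,0,0.15]],"fingers":[1,1,1,1,1]}' 80
python3 -c "
from kn import *
s=observe();print(s['contact_force'],np.dot(s['wrist_torque'],k),s['q'][5])"
```

```text
time: 39.55
tool_pos: [619.5, -58.2, 88.4]
ee_rot: [0.869, -0.314, -0.342, 0.169]
contact_force: [0.9, -4.3, 2.3]
gripper_width: 9.5
gripper_force: 83.7
[ 0.877 -4.283  2.275] 0.6772221576877213 2.055595726081181
time: 40.17
tool_pos: [620.1, -58.5, 88.5]
ee_rot: [0.845, -0.377, -0.327, 0.193]
contact_force: [6.3, -7.2, 4.0]
gripper_width: 10.1
gripper_force: 114.6
[ 6.335 -7.168  3.99 ] 2.3900153446277073 2.201309751196082
```

Hard stop reached (torque rose to 2.4 N m after about 1.3 rad). I'll release straight away and back off.

```bash
python3 -m jog '{"dp":[[0,0,0],[0,0,0],[0,0,0],[0,0,0],[0,0,0]],"delta_rot":[[0,0,0],[0,0,0],[0,0,0],[0,0,0],[0,0,0]],"fingers":[0.3,0.3,0.3,0.3,0.3]}'
python3 -m jog '{"dp":[[0,0,-20],[0,0,-40],[0,0,-60],[0,0,-80],[0,0,-95]],"delta_rot":[[0,0,0],[0,0,0],[0,0,0],[0,0,0],[0,0,0]],"fingers":[0.3,0.3,0.3,0.3,0.3]}'
python3 - <<'E'
from kn import *
c=camera('wrist');g=c['color'].mean(2);print(proj(c,K))
for kk,P in (('knob_grip',K),('carrier_mid',C)): print(kk,proj(c,P),[m['xy'] for m in mark_of(kk,'wrist')[:3]])
u,v=proj(c,K+10*k).astype(int)
for r in range(v-24,v+25,3): print(r,' '.join('%3d'%x for x in g[r,u-27:u+28:3]))
c=camera('top')
for kk,z in (('carrier_mid',35.5),('beaker',0),('wash_bottle',0),('jar',0)): print(kk,proj(c,C) if kk[0]=='c' else '',[(m['xy'],atz(c,m['xy'],z)[:2].round()) for m in mark_of(kk,'top')[:4]])
E
```

```text
time: 40.8
tool_pos: [619.4, -57.6, 88.0]
ee_rot: [0.844, -0.378, -0.329, 0.193]
contact_force: [-1.2, 0.5, 0.5]
gripper_width: 29.8
gripper_force: 0.0
time: 41.42
tool_pos: [686.4, -50.2, 156.0]
ee_rot: [0.844, -0.378, -0.328, 0.193]
contact_force: [-0.9, -0.4, 0.3]
gripper_width: 30.0
gripper_force: 0.0
[255.809 203.25 ]
knob_grip [255.809 203.25 ] [[256.4, 199.5], [280.3, 150.0]]
carrier_mid [288.063 196.157] [[287.5, 194.8]]
183  34  34  40 212 206 205 150  69  82  95  92  76 220 222 210 200 203 202 195
186  36  29 192 208 203 198  91 102 104 104 102 132 126 217 203 202 199 197 205
189  32 123 216 204 203 149 110 122 129 135 137 133 141 184 203 203 196 200 216
192  65 216 204 200 216 142 130 144 143 144 143 122 143 141 204 197 194 217 212
195 201 205 202 213 216 138 125 141 140 143 141 119 142 138 193 198 215 213 215
198 211 204 203 217 208 141 135 137 144 142 144 129 143 142 195 207 215 217 214
201 205 203 207 201 212 150 137 136 141 141 142 130 138 143 207 220 215 215 218
204 203 204 201 206 211 203 137 131 142 141 140 137 135 193 219 213 215 217 218
207 203 203 202 214 179 182
[... 251 characters left out ...]
5 137 141 139 146 217 218 215 186  74  79
219 214 186 181 196 199 199 209 203 152 160 170 199 196 218 214 223 163  78  79
222 199 178 191 202 197 210 208 201 204 204 206 202  41 160 221 219 219 172 204
225 175 190 201 201 203 207 204 203 205 204 208  77  33  34 190 217 224 225 215
228 181 201 200 202 209 205 205 204 205 207 124  29  32  33  29 199 223 214 216
231 197 200 200 209 206 201 203 206 206 166  34  35  30  33  33  34 193 215 215
carrier_mid [288.852 194.213] [([122.9, 232.2], array([420., 403.])), ([287.2, 194.0], array([529., -76.]))]
beaker  [([243.6, 128.5], array([740.,  55.]))]
wash_bottle  [([384.0, 214.4], array([ 471., -363.]))]
jar  [([362.4, 135.8], array([ 713., -310.]))]
```

```bash
python3 -c "
from rig import *
print(job_done())"
```

```text
the job is handed in; nothing more can be done
None
```

I turned the carrier upright, set it down, took it again and slid it onto the rail, knob away from the robot, until it butted the detector; I then turned the knob to its hard stop, let go and handed the job in at about 41 s, with the beaker, bottle and jar untouched.

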